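# Temperature check of a dry-block warmer: probe to the bottom of its well, depth stop down

### The arm

A 6-joint arm with a two-finger parallel gripper is mounted at the origin on the work surface. World frame = base frame: x ahead of the robot, y to its left, z up, the work surface at z = 0. Lengths are in mm, angles in rad, forces in N, time in s.
With the tool pointing down it reaches from about 275 to 1000 mm from the base axis. Payload 8.4 kg.
Tool frame: the origin (TCP) lies at the very end of the fingers, on their centre line; the grasp point (between the pads) lies 19 mm behind it (r.tcp_to_grasp is the distance from the TCP to the grasp point, in mm); z points along the fingers, y is the line along which they close (so a half turn about z gives the same grasp; the last joint's range is limited). The gripper opens to 85 mm and grips with 20 to 120 N. Pads are 22 mm wide; open, the fingers measure 114 mm over their backs; the gripper's body (76 mm by 85 mm) begins 54 mm behind the grasp point. The pads swing forward as they close: fully open they stand 13 mm farther back than shut.
Start: joints at [1.183, 0.353, 1.633, -0, 1.155, -0.002], TCP at [235.187, 579.064, 231.281] pointing down, gripper open.
Joint ranges: [-2.63, 2.63], [-0.92, 2.1], [0.06, 2.66], [-1.3, 4.44], [0, 2.69], [-3.02, 3.02]. Speed limits (rad/s): [2.22, 2.22, 2.79, 3.14, 3.14, 3.14].

### API

Orientations are given as [roll, pitch, yaw] about the fixed x, y, z axes, in that order (R = Rz(yaw) Ry(pitch) Rx(roll)).
In Python, from rig import r gives the robot as it stands. The module is installed in compiled form; this text tells all that it offers.
- The arm moves only by the tool play_rows, never from a script. Its argument "rows" is a list of rows, each an object with "dp": the shift along the tool's x, y, z in units of 40 mm (1.0 is 40 mm), a list of three; "turn": the turn, a rotation vector about the tool's x, y, z in units of 6 degrees (1.0 is 6 degrees), a list of three; "fingers": the closure, from 0 (fully open) to 1 (shut). In form: [{"dp": [tx, ty, tz], "turn": [wx, wy, wz], "fingers": fingers}, ...]. A call has 1 to 5 rows; each row shifts and turns the commanded pose from where the row before left it, along the tool's axes as they then stand; what a row does not reach is not made up. A row lasts 1/12 s, in which the tool goes at most 41.7 mm and 7.16 degrees, less where a joint would pass 70% of its speed; a pose out of reach is approached as far as the arm can. A call is refused whole if a number of a shift passes 1 or a number of a turn 1, either way. A call with a gripper value outside its range is refused whole. The fingers move at their own pace and stop on an object; "force" is the grip in N (left out, the last holds). Time passes only in rows, so rows that do not move let the fingers close. It gives the time, the measured TCP pose, the force, the opening and the grip force at its end, in the units of the state.
- r.sense(): the state, without advancing time (a new reading comes with each control period).
- r.grab_frame(name): name is "scene" or "side" or "wrist"; returns a dict with "pixels" (400x640x3 uint8, red, green, blue), "fx", "fy", "cx", "cy" (pixels), "pose" (4x4, takes a point from camera to world coordinates). Camera axes: x right, y down, z forward; pixel columns grow to the right and rows downward; lengths in mm; the calibration is good to about 2 mm. The wrist camera is an equidistant fisheye: a pixel r from the principal point sees the ray r / f radians off the axis. A picture is of the moment at which its call begins. There is no depth.
- r.sign_off(): hands the job in; it is judged then, once.
The state is a dict: "clock": time; "qpos": joint angles; "qvel": joint speeds; "joint_efforts": joint torques, N m; "eef_pos": TCP position; "tcp_rot": TCP orientation; "contact_force": force on the tool from outside, world axes, zero at the start; "wrist_torque": the same for the moment, N m; "opening": opening from 0.0 (shut) to 1.0 (fully open); "grasp_force": force on a finger pad.
Only numpy, scipy, OpenCV 4.12 (cv2) and the standard library are available. Lean on these libraries where they do the work, as an engineer would, in place of code of your own. Each camera call takes 0.05 s, during which the arm holds its last target. There are 200 camera calls.

### The job

Take the cordless temperature probe out of the slanted rest, stand it upright in the warmer's one narrow probe well and let it down until its tip is on the bottom of the well. Then slide the probe's stop collar down the stem until it sits flat on the block, to mark the depth, and leave the probe standing there. Do not bump the glass shelf above, and leave the tubes, the other two instruments in the rest and the rest of the bench things as they are.

Things in the scene. Friction and masses are not known exactly. Their poses are not given: they have to be found in the camera images.
- probe: The cordless temperature probe, a straight rod 185 mm long, about 0.1 kg with its collar: round steel stem 10 mm thick from 0 to 130 mm (the first 7 mm taper to a 5 mm flat tip), then a plain round white head with a dark band, 20 mm thick, from 130 to 185 mm. The only rod in the rest with a collar on its stem. Origin at the tip, z along the rod towards the head.
- probe_tip (a point): The probe's tip (origin of probe, same axes). It starts on the floor of a bore of the rest; the bore is 45 mm deep and 2 mm wider than the stem, so the probe must be drawn out along its own length.
- probe_head (a point): Middle of the probe's head, on its axis, 157.5 mm from the tip.
- stop (a joint): The probe's stop collar: a round aluminium sleeve 26 mm thick and 24 mm long that slides along the stem and stays where it is left (friction about 2 N). Value in m, 0 when its top is 2 mm below the head, growing towards the tip: its foot (lower face) is 104 mm minus this value from the tip. Starts at 0.012 to 0.030; range 0 to 0.085.
- stop_foot (a point): Centre of the collar's lower face, on the stem's axis; z towards the head.
- warmer: Dry-block warmer, a white housing 240 mm (x) by 260 mm (y), 85 mm high, front with display to its -x; more than its rear half stands under the shelf. Four aluminium blocks stand side by side in it along y, 54 mm apart, tops 105 mm above the bench. Origin under its centre. Fixed.
- probe_block: The aluminium block with a single narrow well, 90 mm (x) by 53 mm (y) by 75 mm, in any of the warmer's four places. Origin under its centre, 30 mm above the bench; the well is 15 mm to its -x. The other three blocks have two wider wells (18.5 mm) each and hold tubes.
- well_mouth (a point): Centre of the mouth of the narrow well, in the block's top face: 14 mm wide, 1.5 mm chamfer, straight down. x points away from the robot, y along the row of blocks. It lies 2 to 14 mm behind the front edge of the shelf above, so a hand held upright over it meets the shelf: the tool must lean back towards the robot.
- well_bottom: The bottom of the narrow well: origin in the middle of the face on which the probe's tip must stand. It lies 45 to 65 mm below the mouth, differently each time.
- shelf: Narrow glass reagent shelf in a steel frame on two posts: board 134 mm deep (x) by 500 mm (y), underside 345 mm above the bench, 16 mm thick, bottles up to 105 mm high on it. Posts 20 mm square, 115 mm behind the front edge, 12 mm in from the ends. Origin on the bench under the middle of its front edge; the board reaches from there to +x. Fixed, not to be bumped.
- rest: Slanted rest: a grey block 165 mm (y) by 55 by 55 mm with three bores in a row along y, 50 mm apart, on a steel foot 115 by 165 mm. The bores lean 35 degrees from vertical towards the rest's +x, their floors about 30 mm above the bench, their mouths about 65 mm. Origin on the bench under it. Fixed. To its right, beyond y = -0.52, stands a fixed centrifuge 175 mm high.
- pipettor: A pipettor leaning in another bore of the rest: white barrel 18 mm thick with a narrower grey button, 178 mm long, no collar. Origin at its tip, z along it. Must stay put.
- spatula: A steel spatula leaning in another bore: stem 10 mm thick, flat blade 18 by 50 mm on top, 170 mm long. Origin at its tip, z along it. Must stay put.
- tube_1: an upright capped 15 ml test tube of the kind in the warmer's wells: 16.4 mm thick, cap 22 mm thick, top 48 mm above the block; origin at its foot, z along it. Must stay put.
- tube_2: another such tube. Must stay put.
- tube_3: another such tube. Must stay put.
- tube_4: another such tube. Must stay put.
- dishes: stack of three clear round dishes, 63 mm across, 38 mm high, loose; origin under its centre. Must stay put.
- timer: white bench timer 55 by 70 by 22 mm, loose; origin under its centre. Must stay put.
- beaker: small glass beaker, 66 mm across, 70 mm high, loose; origin under its centre. Must stay put.
- wash_bottle: white bottle, 64 mm across, 160 mm high, loose; origin under its centre. Must stay put.
- tip_box: white box with a clear cover, 80 by 115 by 85 mm, loose; origin under its centre. Must stay put. To its left, beyond y = 0.53, stands a fixed microscope 350 mm high.
Mind the look-alikes: they are no part of the job. What is shaped like the probe but yellow is not meant.

How it is judged (in metres and radians):
On the way, in this order (a step that is already met when the one before it is completed fails the run):
1. the probe stands upright in the narrow well with its tip on the bottom (z of probe_tip in the frame of well_bottom below 0.003 m and horizontal distance between probe_tip and well_bottom below 0.006 m and angle between probe's own z axis and vertical below 0.12 rad), for 0.2 s.
2. the stop collar sits on the block (all of step 1 and z of stop_foot in the frame of well_mouth between -0.0025 and 0.0025 m and horizontal distance between stop_foot and well_mouth below 0.008 m), for 0.2 s.
At the end, for the whole second after the job is handed in: The probe stands at rest in the narrow well, within 7 degrees of upright, its tip within 3 mm of the well's bottom and 6 mm of its centre, and the foot of its stop collar lies within 2.5 mm of the block's top face and 8 mm of the well's centre (all of step 2 and linear speed of probe below 0.01 m/s); the robot touches nothing.
It fails at once if a tube, another instrument or a loose thing on the bench is moved by more than 20 mm (distance of any of tube_1, tube_2, tube_3, tube_4, pipettor, spatula, dishes, timer, beaker, wash_bottle, tip_box from where it was at the start of the episode above 0.02 m).
It fails at once if the robot bumps the shelf (over 5 N) (contact force between any of the arm, the fingers and shelf above 5 N).
It fails at once if the probe knocks the shelf (over 5 N) (contact force between probe and shelf above 5 N).
It also fails if it takes over 64 s, if anything falls off the work surface, if the arm or the gripper's body presses on something with over 40 N, if the wrist force passes 120 N, or if a joint passes its speed limit or range.

## Working session

There is one attempt and no reset: what is moved stays moved. The work goes in short steps, Python scripts to look and compute and a tool call to move; the robot and the scene stay as the last step left them, time stands still between calls to the robot, and variables do not carry over. Pictures are saved under pics/ and viewed, at most 10 in all, crops included, and the job is handed in when it is done.

Besides the shell and the picture viewer there is one more tool, called as name(argument=value, ...), one argument or row to a line, values as JSON. play_rows: Moves the arm, as the interface text tells. Its arguments: {"type":"object","properties":{"rows":{"type":"array"},"force":{"type":"number"}},"required":["rows"]}

```bash
mkdir -p pics; cat > h.py <<'E'
import numpy as np, cv2
from scipy.spatial.transform import Rotation as R
from rig import r
def grab(n):
    f=r.grab_frame(n); f['pose']=np.array(f['pose']); np.savez('pics/'+n+'.npz',**f)
    return f
def load(n): return dict(np.load('pics/'+n+'.npz'))
def ray(f,u,v):
    d=np.array([(u-f['cx'])/f['fx'],(v-f['cy'])/f['fy'],1.]); P=f['pose']
    return P[:3,3],P[:3,:3]@(d/np.linalg.norm(d))
def onplane(f,u,v,z):
    o,d=ray(f,u,v); return o+d*(z-o[2])/d[2]
def tri(fa,a,fb,b):
    o1,d1=ray(fa,*a); o2,d2=ray(fb,*b)
    s=np.linalg.lstsq(np.c_[d1,-d2],o2-o1,rcond=None)[0]
    p,q=o1+s[0]*d1,o2+s[1]*d2
    return (p+q)/2,np.linalg.norm(p-q)
def proj(f,p):
    P=f['pose']; c=P[:3,:3].T@(np.array(p,float)-P[:3,3]); return np.array([f['fx']*c[0]/c[2]+f['cx'],f['fy']*c[1]/c[2]+f['cy']])
def save(f,name,crop=None,s=1):
    im=f['pixels'][...,::-1]
    if crop: u0,v0,u1,v1=crop; im=im[v0:v1,u0:u1]
    cv2.imwrite('pics/'+name,cv2.resize(im,None,fx=s,fy=s,interpolation=cv2.INTER_CUBIC))
E
python3 - <<'E'
from h import *
np.set_printoptions(precision=3,suppress=True)
for n in('scene','side'):
    f=grab(n); save(f,n+'0.png'); print(n,f['fx'],f['cx'],f['cy'],f['pose'])
a=load('scene')['pixels'];b=load('side')['pixels']
print(r.sense(), r.tcp_to_grasp)
E
```

```text
scene 507.68984289801057 328.84699924666404 198.25118691740832 [[   0.337    0.495   -0.801 1523.686]
 [   0.941   -0.19     0.279 -336.057]
 [  -0.014   -0.848   -0.53   814.504]
 [   0.       0.       0.       1.   ]]
side 429.9691184935464 319.2328200198427 201.2865615696183 [[   0.808   -0.292    0.511 -136.737]
 [  -0.588   -0.424    0.689 -846.496]
 [   0.015   -0.857   -0.515  748.367]
 [   0.       0.       0.       1.   ]]
{'clock': 0.1, 'qpos': array([ 1.183,  0.354,  1.634, -0.   ,  1.155, -0.002]), 'qvel': array([-0.   , -0.001, -0.003,  0.   ,  0.   , -0.001]), 'joint_efforts': array([ -0.001, -60.635, -34.282,  -0.   ,   0.004,   0.   ]), 'eef_pos': array([235.009, 578.674, 230.645]), 'tcp_rot': array([-3.14 ,  0.   ,  2.756]), 'contact_force': array([ 0.159, -1.144,  0.584]), 'wrist_torque': array([-0.01 , -0.015,  0.023]), 'grasp_force': 0.0, 'opening': 0.999403816639721} 18.700000000000003
```

View pics/scene0.png

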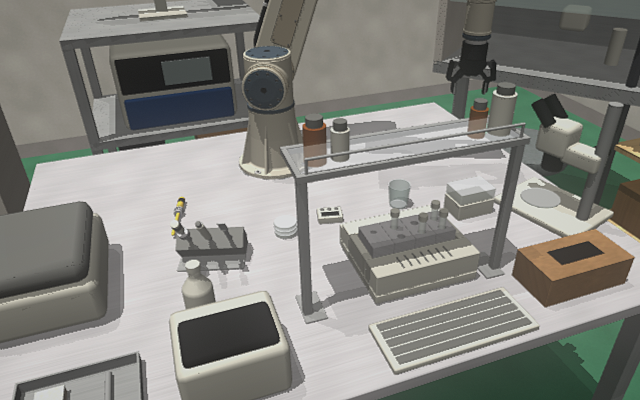

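View pics/side0.png

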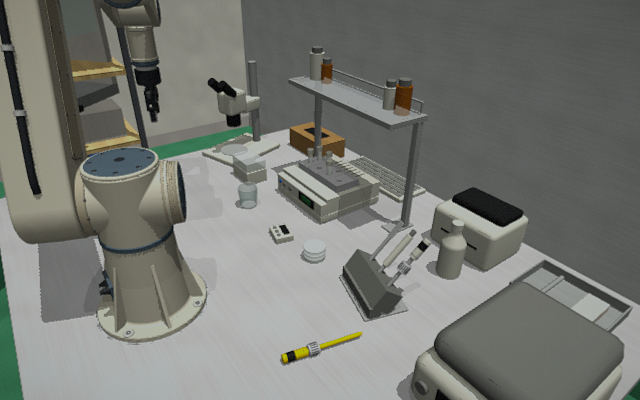

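The scene view shows the rest at (210,240), the warmer under the shelf at (405,245) and a yellow look-alike on the bench at (180,215). The side view shows the rest at (375,280), the look-alike at (320,347) and the warmer at (325,185). I'll take close crops of the rest and the warmer.

```bash
python3 - <<'E'
from h import *
a=load('scene');b=load('side')
def c(f,box,s): u0,v0,u1,v1=box; return cv2.resize(f['pixels'][v0:v1,u0:u1,::-1],None,fx=s,fy=s,interpolation=cv2.INTER_CUBIC)
A=c(b,(335,215,450,325),5); B=c(a,(165,190,260,280),5)
im=np.zeros((550,1050,3),np.uint8); im[:550,:575]=A; im[:450,575:]=B
cv2.imwrite('pics/rest.png',cv2.resize(im,None,fx=.76,fy=.76,interpolation=cv2.INTER_AREA))
A=c(b,(270,135,390,225),4); B=c(a,(335,185,485,305),4)
im=np.zeros((840,600,3),np.uint8); im[:360,:480]=A; im[360:840,:600]=B
A=cv2.resize(c(b,(275,140,385,220),3.6),None,fx=1,fy=1); B=c(a,(350,190,460,270),3.6)
cv2.imwrite('pics/warm.png',np.hstack([A,B]))
E
```

```text
(no output)
```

View pics/rest.png

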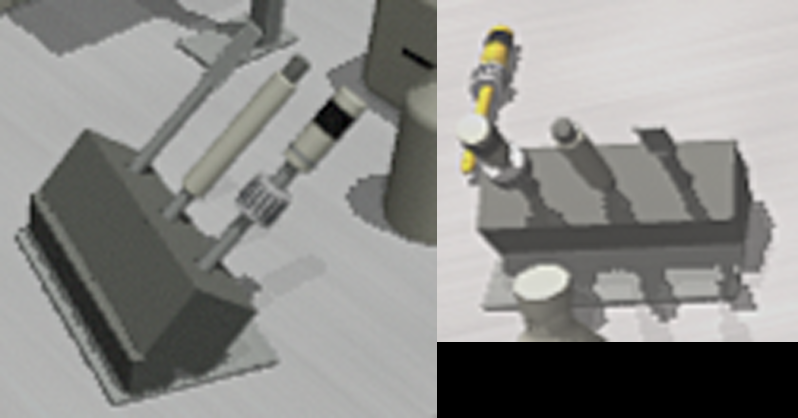

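View pics/warm.png

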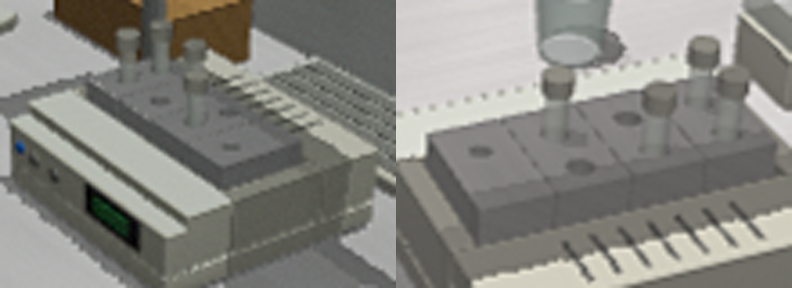

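Candidates for the probe, by side-view pixel:
- spatula (377,240)
- pipettor (397,247)
- collared white rod with a dark band (423,246)
- yellow look-alike (320,347)

The collared white rod is the probe. It sits in the lowest-y bore and is confirmed in the close crop. The narrow well is the single hole at side (339,181) and scene (373,232), in the lowest-y block. Next I'll measure these.

```bash
python3 - <<'E'
from h import *
np.set_printoptions(precision=1,suppress=True)
a=load('scene');b=load('side')
# well: dark blob centroid near guesses
for f,(u,v) in((a,(373,232)),(b,(339,181))):
    g=cv2.cvtColor(f['pixels'],cv2.COLOR_RGB2GRAY).astype(float)[v-5:v+6,u-7:u+8]
    w=np.clip(np.median(g)-12-g,0,None); yy,xx=np.mgrid[v-5:v+6,u-7:u+8]
    c=((w*xx).sum()/w.sum(),(w*yy).sum()/w.sum()); print('well',np.array(c),onplane(f,*c,105))
    f['w']=c
print(tri(a,a['w'],b,b['w']))
# shelf front edge corners: side view
S=lambda x,y:(335+x/3.8,215+y/3.8); C=lambda x,y:(165+(x-437)/3.8,190+y/3.8)
for n,s,c in (('headend',S(349,97),C(474,132)),('collar',S(263,199),C(508,168))): print(n,s,c,tri(b,s,a,c))
for n,s in (('probe',S(207,265)),('pip',S(172,215)),('spat',S(137,167))): print('mouth',n,onplane(b,*s,66))
print('pip top',tri(b,S(298,66),a,C(564,131)))
print('wash side',onplane(b,450,277,0),'wash cap scene', onplane(a,193,265,160),'side',onplane(b,458,223,160))
print('dishes',onplane(b,315,258,0),'timer',onplane(b,281,235,10),'beaker',onplane(b,247,205,0))
print('shelf corners bottom',[onplane(b,*p,345) for p in((424,124),(289,84))],[onplane(a,*p,361) for p in((526,137),(302,174))],[onplane(a,*p,361) for p in((281,149),(300,178))])
E
```

```text
well [373.1 231.7] [631.4  84.7 105. ]
well [339.4 184.7] [612.3  59.3 105. ]
(array([626.9,  83.2,  95.7]), np.float64(12.948338086869363))
headend (426.8421052631579, 240.5263157894737) (174.73684210526315, 224.73684210526315) (array([ 534.9, -354.9,  171.8]), np.float64(0.4283231161148735))
collar (404.2105263157895, 267.36842105263156) (183.68421052631578, 234.21052631578948) (array([ 485.7, -341.2,  108.2]), np.float64(1.2156224037870769))
mouth probe [ 452.5 -333.5   66. ]
mouth pip [ 467.2 -286.4   66. ]
mouth spat [ 481.6 -237.    66. ]
pip top (array([ 542.7, -306.2,  164.3]), np.float64(2.3156163755973393))
wash side [ 661.5 -354.1    0. ] wash cap scene [ 676.5 -334.1  160. ] side [ 668.4 -338.8  160. ]
dishes [416.5 -85.7   0. ] timer [389.7  49.2  10. ] beaker [394.4 271.3   0. ]
shelf corners bottom [array([ 722.3, -144.3,  345. ]), array([626.5, 362.9, 345. ])] [array([760.8, 361.8, 361. ]), array([ 742.8, -115.3,  361. ])] [array([ 629.9, -124.4,  361. ]), array([ 755.6, -123. ,  361. ])]
```

```bash
cat >> h.py <<'E'
def rows(p0,R0,p1,R1=None):
    d=R0.inv().apply(np.array(p1,float)-p0)/40
    n=int(np.ceil(max(np.abs(d).max(),np.linalg.norm(d)/1.0))) or 1
    s='%d x dp %s'%(n,np.round(d/n,3))
    if R1 is not None:
        w=np.degrees((R0.inv()*R1).as_rotvec())/6; m=int(np.ceil(np.linalg.norm(w))) or 1
        s+='   then %d x turn %s'%(m,np.round(w/m,3))
    print(s)
def here():
    s=r.sense(); return s['eef_pos'],R.from_euler('xyz',s['tcp_rot']),s
def tool(lean,yaw):
    h=np.array([np.cos(yaw),np.sin(yaw),0]); z=np.sin(lean)*h-np.cos(lean)*np.array([0,0,1.]); y=np.array([-h[1],h[0],0])
    return R.from_matrix(np.c_[np.cross(y,z),y,z])
E
python3 - <<'E'
from h import *
p,R0,s=here(); T=tool(np.radians(15),np.radians(-16))
rows(p,R0,[420,200,330]); rows([420,200,330],R0,[440,-180,330],None); rows([440,-180,330],R0,[430,-310,300],T)
b=load('side'); print(onplane(b,339.2,180.8,105))
E
```

```text
11 x dp [-0.713 -0.639 -0.225]
10 x dp [-0.404 -0.861  0.001]
4 x dp [-0.248 -0.776  0.188]   then 3 x turn [-0.048 -0.833 -0.337]
[627.61921212  79.96093701 105.        ]
```

play_rows(
  rows=[
    {"dp":[-0.7,-0.64,-0.4],"turn":[0,0,0],"fingers":0.5},
    {"dp":[-0.7,-0.64,-0.4],"turn":[0,0,0],"fingers":0.5},
    {"dp":[-0.7,-0.64,-0.4],"turn":[0,0,0],"fingers":0.5},
    {"dp":[-0.7,-0.64,-0.4],"turn":[0,0,0],"fingers":0.5},
    {"dp":[-0.7,-0.64,-0.4],"turn":[0,0,0],"fingers":0.5},
  ],
)

```text
clock: 0.52
eef_pos: [316.9, 406.0, 311.6]
tcp_rot: [-3.141, -0.0, 2.756]
contact_force: [1.2, -0.2, 0.4]
opening: 0.5
grasp_force: 0.0
```

play_rows(
  rows=[
    {"dp":[-0.7,-0.64,-0.1],"turn":[0,0,0],"fingers":0.5},
    {"dp":[-0.7,-0.64,-0.1],"turn":[0,0,0],"fingers":0.5},
    {"dp":[-0.7,-0.64,-0.1],"turn":[0,0,0],"fingers":0.5},
    {"dp":[-0.7,-0.64,-0.1],"turn":[0,0,0],"fingers":0.5},
    {"dp":[-0.7,-0.64,-0.1],"turn":[0,0,0],"fingers":0.5},
  ],
)

```text
clock: 0.93
eef_pos: [398.5, 234.7, 331.4]
tcp_rot: [-3.142, 0.0, 2.756]
contact_force: [1.5, 1.0, 0.6]
opening: 0.502
grasp_force: 0.0
```

play_rows(
  rows=[
    {"dp":[-0.4,-0.86,0],"turn":[0,0,0],"fingers":0.5},
    {"dp":[-0.4,-0.86,0],"turn":[0,0,0],"fingers":0.5},
    {"dp":[-0.4,-0.86,0],"turn":[0,0,0],"fingers":0.5},
    {"dp":[-0.4,-0.86,0],"turn":[0,0,0],"fingers":0.5},
    {"dp":[-0.4,-0.86,0],"turn":[0,0,0],"fingers":0.5},
  ],
)

```text
clock: 1.35
eef_pos: [407.1, 45.3, 331.2]
tcp_rot: [-3.142, 0.0, 2.756]
contact_force: [1.3, -1.0, -0.4]
opening: 0.5
grasp_force: 0.0
```

play_rows(
  rows=[
    {"dp":[-0.4,-0.86,0],"turn":[0,0,0],"fingers":0.5},
    {"dp":[-0.4,-0.86,0],"turn":[0,0,0],"fingers":0.5},
    {"dp":[-0.4,-0.86,0],"turn":[0,0,0],"fingers":0.5},
    {"dp":[-0.4,-0.86,0],"turn":[0,0,0],"fingers":0.5},
    {"dp":[-0.4,-0.86,0],"turn":[0,0,0],"fingers":0.5},
  ],
)

```text
clock: 1.77
eef_pos: [416.5, -144.3, 331.2]
tcp_rot: [3.142, 0.0, 2.756]
contact_force: [-0.0, 0.3, 0.7]
opening: 0.503
grasp_force: 0.0
```

play_rows(
  rows=[
    {"dp":[-0.25,-0.78,0],"turn":[0,-0.8,-0.3],"fingers":0.5},
    {"dp":[-0.25,-0.78,0],"turn":[0,-0.8,-0.3],"fingers":0.5},
    {"dp":[-0.25,-0.78,0],"turn":[0,-0.8,-0.3],"fingers":0.5},
    {"dp":[0,0,0],"turn":[0,0,0],"fingers":0.5},
  ],
)

```text
clock: 2.1
eef_pos: [410.5, -244.6, 333.9]
tcp_rot: [-3.126, 0.255, 2.851]
contact_force: [-0.4, 0.4, 0.3]
opening: 0.499
grasp_force: 0.0
```

```bash
python3 - <<'E'
from h import *
np.set_printoptions(precision=3,suppress=True)
p,R0,s=here(); print(p,R0.as_matrix(),s['qpos'])
f=grab('wrist'); save(f,'w1.png'); print(f['fx'],f['cx'],f['cy'],f['pose'])
grab('scene');grab('side')
E
```

```text
[ 410.467 -244.644  333.864] [[-0.927  0.29   0.238]
 [ 0.277  0.957 -0.087]
 [-0.253 -0.015 -0.967]] [-0.582 -0.116  1.967  0.067  1.042 -1.887]
309.70691628693146 320.1465521330862 201.10856661962436 [[   0.29     0.814    0.504  306.869]
 [   0.957   -0.238   -0.167 -210.402]
 [  -0.016    0.53    -0.848  450.626]
 [   0.       0.       0.       1.   ]]
```

View pics/w1.png

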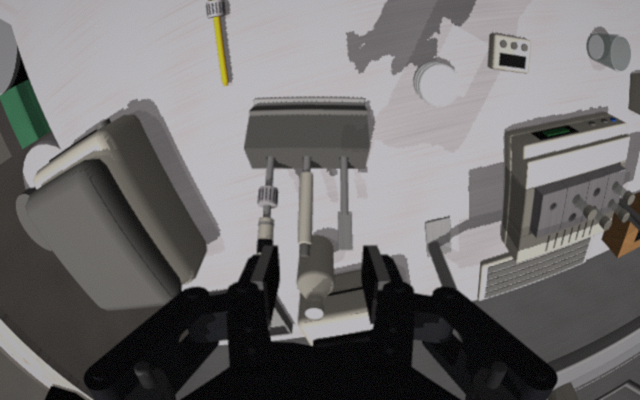

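The wrist view shows the probe at the far left of the rest: stem at (270,160), collar at (268,195), head at (265,235). The narrow well is near (551,205). I'll take a precise crop of both.

```bash
python3 - <<'E'
from h import *
f=load('wrist')
def c(box,s): u0,v0,u1,v1=box; return cv2.resize(f['pixels'][v0:v1,u0:u1,::-1],None,fx=s,fy=s,interpolation=cv2.INTER_CUBIC)
im=np.hstack([c((235,145,305,265),5),c((525,160,610,280),5)])
for k in range(0,600,50): cv2.putText(im,str(145+k//5),(0,k+4),0,.35,(0,0,255),1); cv2.putText(im,str(160+k//5),(352,k+4),0,.35,(0,0,255),1)
for k in range(0,350,50): cv2.putText(im,str(235+k//5),(k,594),0,.35,(0,0,255),1)
for k in range(0,400,50): cv2.putText(im,str(525+k//5),(350+k,594),0,.35,(0,0,255),1)
cv2.imwrite('pics/w1c.png',im)
E
```

```text
(no output)
```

View pics/w1c.png

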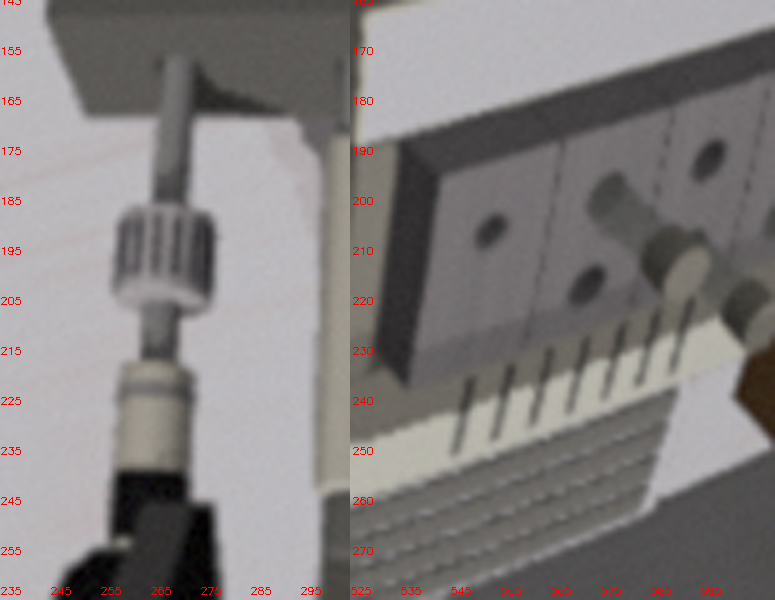

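```bash
cat >> h.py <<'E'
def fray(f,u,v):
    x,y=(u-f['cx'])/f['fx'],(v-f['cy'])/f['fy']; t=np.hypot(x,y); k=np.sin(t)/t if t else 1
    d=np.array([x*k,y*k,np.cos(t)]); return f['pose'][:3,3],f['pose'][:3,:3]@d
def fproj(f,p):
    c=f['pose'][:3,:3].T@(np.array(p,float)-f['pose'][:3,3]); rr=np.hypot(c[0],c[1]); t=np.arctan2(rr,c[2])
    return np.array([f['cx']+f['fx']*t*c[0]/rr,f['cy']+f['fy']*t*c[1]/rr])
E
python3 - <<'E'
from h import *
from scipy.optimize import least_squares
np.set_printoptions(precision=2,suppress=True)
a=load('scene');b=load('side');w=load('wrist')
S=lambda x,y:(335+x/3.8,215+y/3.8); C=lambda x,y:(165+(x-437)/3.8,190+y/3.8)
sp=[S(349,97),S(334,118),S(309,148),S(263,199),S(207,265)]
wp=[(270.8,158),(269.3,181),(268,196.4),(266.3,219),(265.3,238)]
cp=[C(475,132)]
# axis: p0 at z=100, direction tilt, yaw; residual distance ray-line
def line(x):
    t,y=x[2],x[3]; return np.array([x[0],x[1],100.]),np.array([np.sin(t)*np.cos(y),np.sin(t)*np.sin(y),np.cos(t)])
rays=[ray(b,*q) for q in sp]+[fray(w,*q) for q in wp]+[ray(a,*q) for q in cp]
def res(x):
    p,d=line(x); out=[]
    for o,e in rays: n=np.cross(d,e); out.append((o-p)@n/np.linalg.norm(n))
    return out+[(x[2]-np.radians(35))*100]
s=least_squares(res,[480,-340,.61,-.28]); p,d=line(s.x); print(p,np.degrees(s.x[2:]),np.array(s.fun))
def on(o,e):
    k=np.linalg.lstsq(np.c_[d,-e],o-p,rcond=None)[0]; return k[0]
print('side s: end,band,headbottom?,collar,mouth',[on(*ray(b,*q)) for q in sp])
print('wrist s: mouth,-,collar,headbot,',[on(*fray(w,*q)) for q in wp])
print('scene end',[on(*ray(a,*q)) for q in cp])
print('tip z if end:',[ (p+d*(on(*ray(b,*sp[0]))-185))])
# well
o,e=fray(w,553,206.2); W1=o+e*(105-o[2])/e[2]; print('well wrist',W1)
E
```

```text
[ 481.02 -340.62  100.  ] [ 35.83 -17.4 ] [-0.03 -1.1  -1.03  0.67  1.3  -1.19 -0.1   0.05  0.33  0.91 -0.19  1.45]
side s: end,band,headbottom?,collar,mouth [np.float64(91.53175320775514), np.float64(75.91136855832154), np.float64(52.007996728551085), np.float64(9.284194949628848), np.float64(-45.99275719370026)]
wrist s: mouth,-,collar,headbot, [np.float64(-50.55125229229519), np.float64(-14.94442473434797), np.float64(7.552736289834559), np.float64(38.947845523810685), np.float64(64.1362554133262)]
scene end [np.float64(81.45175900456782)]
tip z if end: [array([ 428.81, -324.25,   24.22])]
well wrist [628.38  83.2  105.  ]
```

```bash
python3 - <<'E'
from h import *
p,R0,s=here(); y=np.radians(-17); T=tool(np.radians(15),y); t=np.radians(35.4)
d=np.array([np.sin(t)*np.cos(y),np.sin(t)*np.sin(y),np.cos(t)]); g=np.array([481,-340.6,100])+58*d
z=T.as_matrix()[:,2]; tcp=g+19*z; pre=tcp-110*z; print(g,tcp,pre)
w=(R0.inv()*T).as_rotvec(degrees=True)/6; print('turn',w)
rows(p,R0,pre); rows(pre,T,tcp)
E
```

```text
[ 513.13022173 -350.42319458  147.27741215] [ 517.83290952 -351.86095053  128.92482145] [ 490.60682231 -343.53710033  235.17666234]
turn [-0.09688887 -0.11464005  0.04534798]
5 x dp [-0.386 -0.374  0.612]
3 x dp [-0.    -0.     0.917]
```

play_rows(
  rows=[
    {"dp":[-0.386,-0.374,0.612],"turn":[-0.097,-0.115,0.045],"fingers":0.5},
    {"dp":[-0.386,-0.374,0.612],"turn":[0,0,0],"fingers":0.5},
    {"dp":[-0.386,-0.374,0.612],"turn":[0,0,0],"fingers":0.5},
    {"dp":[-0.386,-0.374,0.612],"turn":[0,0,0],"fingers":0.5},
    {"dp":[-0.386,-0.374,0.612],"turn":[0,0,0],"fingers":0.5},
  ],
)

```text
clock: 2.67
eef_pos: [494.2, -342.3, 234.5]
tcp_rot: [3.142, 0.262, 2.849]
contact_force: [-0.0, 0.2, 1.2]
opening: 0.504
grasp_force: 0.0
```

play_rows(
  rows=[
    {"dp":[0,0,0.3],"turn":[0,0,0],"fingers":0.5},
    {"dp":[0,0,0],"turn":[0,0,0],"fingers":0.5},
  ],
)

```text
clock: 2.83
eef_pos: [495.6, -342.2, 220.6]
tcp_rot: [3.14, 0.257, 2.848]
contact_force: [-0.6, 0.6, -1.0]
opening: 0.501
grasp_force: 0.0
```

```bash
python3 - <<'E'
from h import *
np.set_printoptions(precision=3,suppress=True)
p,R0,s=here(); print(p,s['qpos'])
f=grab('wrist'); im=cv2.resize(f['pixels'][150:330,230:410,::-1],None,fx=3.3,fy=3.3,interpolation=cv2.INTER_CUBIC)
y=np.radians(-17);t=np.radians(35.4)
d=np.array([np.sin(t)*np.cos(y),np.sin(t)*np.sin(y),np.cos(t)]); P=np.array([481,-340.6,100])
for k in (-90,-45,40,95):
    u=(fproj(f,P+k*d)-[230,150])*3.3; cv2.circle(im,(int(u[0]),int(u[1])),4,(0,0,255),-1)
T=R0.as_matrix(); u=fproj(f,p+130*0*T[:,2]);u=(u-[230,150])*3.3; cv2.circle(im,(int(u[0]),int(u[1])),4,(0,255,0),-1)
cv2.imwrite('pics/w2.png',im)
E
```

```text
[ 495.557 -342.168  220.572] [-0.66   0.214  1.878  0.128  0.813 -2.014]
```

View pics/w2.png

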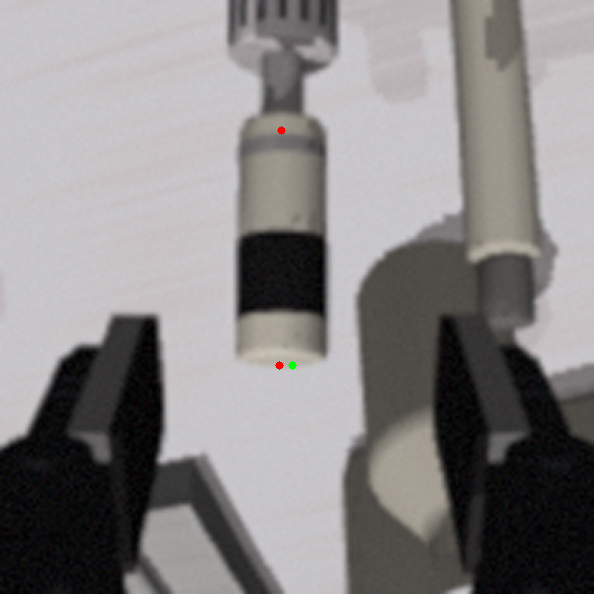

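The wrist crop shows the probe's head between the fingers, with the predicted axis points (red) lying on it. The pipettor at (505,300) clears to the right. I'll narrow the opening and go in.

```bash
python3 - <<'E'
from h import *
p,R0,s=here(); T=tool(np.radians(15),np.radians(-17))
print((R0.inv()*T).as_rotvec(degrees=True)/6); rows(p,R0,[517.8,-351.9,128.9])
E
```

```text
[ 0.02166622 -0.0322522   0.03180133]
3 x dp [ 0.002 -0.026  0.804]
```

play_rows(
  rows=[
    {"dp":[0,-0.08,0],"turn":[0,0,0],"fingers":0.62},
    {"dp":[0,0,0.4],"turn":[0,0,0],"fingers":0.62},
    {"dp":[0,0,0.5],"turn":[0,0,0],"fingers":0.62},
    {"dp":[0,0,0.5],"turn":[0,0,0],"fingers":0.62},
    {"dp":[0,0,0.5],"turn":[0,0,0],"fingers":0.62},
  ],
)

```text
clock: 3.3
eef_pos: [514.0, -352.6, 152.4]
tcp_rot: [-3.14, 0.266, 2.848]
contact_force: [-0.1, -0.0, -0.6]
opening: 0.383
grasp_force: 0.0
```

play_rows(
  rows=[
    {"dp":[0,0,0.35],"turn":[0,0,0],"fingers":0.62},
    {"dp":[0,0,0.15],"turn":[0,0,0],"fingers":0.62},
    {"dp":[0,0,0],"turn":[0,0,0],"fingers":0.62},
  ],
)

```text
clock: 3.55
eef_pos: [518.2, -353.7, 131.6]
tcp_rot: [-3.141, 0.262, 2.848]
contact_force: [-0.8, -0.2, -0.5]
opening: 0.383
grasp_force: 0.0
```

```bash
python3 - <<'E'
from h import *
np.set_printoptions(precision=3,suppress=True)
p,R0,s=here(); print(p,s['qpos'],s['contact_force'])
rows(p,R0,[517.8,-351.9,128.9])
f=grab('wrist'); save(f,'w3.png',(220,140,420,340),3)
E
```

```text
[ 518.18  -353.681  131.625] [-0.651  0.363  1.905  0.153  0.632 -2.041] [-0.771 -0.204 -0.487]
1 x dp [0.039 0.04  0.06 ]
```

View pics/w3.png

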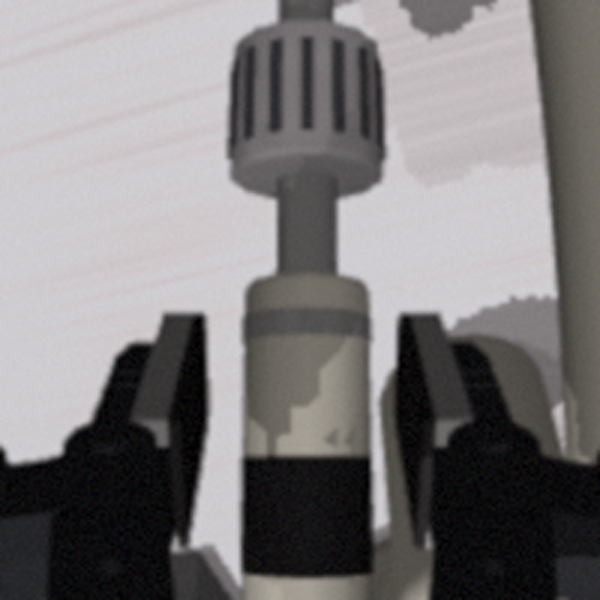

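The head is centred between the pads and the collar is well clear of the fingers. I'll close the grip and draw the probe out along its axis.

play_rows(
  rows=[
    {"dp":[0,0.03,0.06],"turn":[0,0,0],"fingers":0.9},
    {"dp":[0,0,0],"turn":[0,0,0],"fingers":0.9},
    {"dp":[0,0,0],"turn":[0,0,0],"fingers":0.9},
    {"dp":[0,0,0],"turn":[0,0,0],"fingers":0.9},
  ],
  force=60,
)

```text
clock: 3.93
eef_pos: [520.1, -353.9, 130.6]
tcp_rot: [-3.14, 0.266, 2.847]
contact_force: [3.0, 0.7, 4.7]
opening: 0.216
grasp_force: 58.7
```

play_rows(
  rows=[
    {"dp":[-0.19,0,-0.16],"turn":[0,0,0],"fingers":0.9},
    {"dp":[0,0,0],"turn":[0,0,0],"fingers":0.9},
  ],
)

```text
clock: 4.1
eef_pos: [525.8, -355.8, 139.0]
tcp_rot: [-3.14, 0.265, 2.848]
contact_force: [0.5, 0.7, -0.6]
opening: 0.217
grasp_force: 58.5
```

play_rows(
  rows=[
    {"dp":[-0.35,0,-0.29],"turn":[0,0,0],"fingers":0.9},
    {"dp":[-0.35,0,-0.29],"turn":[0,0,0],"fingers":0.9},
    {"dp":[-0.35,0,-0.29],"turn":[0,0,0],"fingers":0.9},
    {"dp":[0,0,0],"turn":[0,0,0],"fingers":0.9},
  ],
)

```text
clock: 4.43
eef_pos: [557.8, -365.9, 185.4]
tcp_rot: [-3.139, 0.269, 2.848]
contact_force: [0.6, -0.1, -0.1]
opening: 0.216
grasp_force: 58.5
```

```bash
python3 - <<'E'
from h import *
np.set_printoptions(precision=3,suppress=True)
p,R0,s=here(); print(p,s['qpos'],s['contact_force'])
T=tool(np.radians(50),0.)
rows(p,R0,[480,-300,330]); rows([480,-300,330],R0,[480,60,330])
q=R0
print((R0.inv()*T).as_rotvec(degrees=True)/6)
E
```

```text
[ 557.757 -365.905  185.377] [-0.626  0.346  1.786  0.122  0.758 -1.981] [ 0.599 -0.106 -0.074]
5 x dp [ 0.259  0.201 -0.822]
9 x dp [ 0.279  0.957 -0.08 ]
[-1.564 -5.73  -2.387]
```

play_rows(
  rows=[
    {"dp":[0.26,0.2,-0.82],"turn":[0,0,0],"fingers":0.9},
    {"dp":[0.26,0.2,-0.82],"turn":[0,0,0],"fingers":0.9},
    {"dp":[0.26,0.2,-0.82],"turn":[0,0,0],"fingers":0.9},
    {"dp":[0.26,0.2,-0.82],"turn":[0,0,0],"fingers":0.9},
    {"dp":[0.26,0.2,-0.82],"turn":[0,0,0],"fingers":0.9},
  ],
)

```text
clock: 4.85
eef_pos: [475.8, -297.8, 326.6]
tcp_rot: [-3.141, 0.261, 2.847]
contact_force: [0.1, -0.0, -0.6]
opening: 0.219
grasp_force: 58.7
```

play_rows(
  rows=[
    {"dp":[0.28,0.95,-0.08],"turn":[0,0,0],"fingers":0.9},
    {"dp":[0.28,0.95,-0.08],"turn":[0,0,0],"fingers":0.9},
    {"dp":[0.28,0.95,-0.08],"turn":[0,0,0],"fingers":0.9},
    {"dp":[0.28,0.95,-0.08],"turn":[0,0,0],"fingers":0.9},
    {"dp":[0.28,0.95,-0.08],"turn":[0,0,0],"fingers":0.9},
  ],
)

```text
clock: 5.27
eef_pos: [475.6, -98.7, 326.6]
tcp_rot: [-3.141, 0.262, 2.847]
contact_force: [0.4, 0.7, -1.1]
opening: 0.216
grasp_force: 59.0
```

play_rows(
  rows=[
    {"dp":[0.28,0.95,-0.08],"turn":[0,0,0],"fingers":0.9},
    {"dp":[0.28,0.95,-0.08],"turn":[0,0,0],"fingers":0.9},
    {"dp":[0.28,0.95,-0.08],"turn":[0,0,0],"fingers":0.9},
    {"dp":[0.28,0.95,-0.08],"turn":[0,0,0],"fingers":0.9},
  ],
)

```text
clock: 5.6
eef_pos: [475.3, 60.4, 327.3]
tcp_rot: [-3.14, 0.263, 2.848]
contact_force: [1.2, 0.4, -1.0]
opening: 0.216
grasp_force: 59.0
```

play_rows(
  rows=[
    {"dp":[0,0,0],"turn":[-0.22,-0.8,-0.34],"fingers":0.9},
    {"dp":[0,0,0],"turn":[-0.22,-0.8,-0.34],"fingers":0.9},
    {"dp":[0,0,0],"turn":[-0.22,-0.8,-0.34],"fingers":0.9},
    {"dp":[0,0,0],"turn":[-0.22,-0.8,-0.34],"fingers":0.9},
    {"dp":[0,0,0],"turn":[0,0,0],"fingers":0.9},
  ],
)

```text
clock: 6.02
eef_pos: [472.7, 58.2, 324.6]
tcp_rot: [3.116, 0.599, 3.003]
contact_force: [-0.7, 0.4, -1.8]
opening: 0.215
grasp_force: 59.0
```

```bash
python3 - <<'E'
from h import *
np.set_printoptions(precision=3,suppress=True)
p,R0,s=here(); print(p,s['qpos'],s['contact_force'])
T=tool(np.radians(50),0.)
print((R0.inv()*T).as_rotvec(degrees=True)/6)
E
```

```text
[472.721  58.2   324.553] [ 0.261 -0.264  2.209 -0.328  0.653 -0.973] [-0.653  0.417 -1.751]
[-0.652 -2.595 -1.02 ]
```

play_rows(
  rows=[
    {"dp":[0,0,0],"turn":[-0.22,-0.86,-0.34],"fingers":0.9},
    {"dp":[0,0,0],"turn":[-0.22,-0.86,-0.34],"fingers":0.9},
    {"dp":[0,0,0],"turn":[-0.21,-0.86,-0.34],"fingers":0.9},
    {"dp":[0,0,0],"turn":[0,0,0],"fingers":0.9},
  ],
)

```text
clock: 6.35
eef_pos: [474.5, 56.6, 325.0]
tcp_rot: [-3.138, 0.863, 3.137]
contact_force: [-0.5, -0.0, -1.9]
opening: 0.214
grasp_force: 59.1
```

```bash
python3 - <<'E'
from h import *
np.set_printoptions(precision=3,suppress=True)
p,R0,s=here(); print(p,s['qpos'],s['tcp_rot'],s['contact_force'])
T=tool(np.radians(50),0.)
print((R0.inv()*T).as_rotvec(degrees=True)/6)
a=grab('scene');b=grab('side');w=grab('wrist')
def c(f,box,s): u0,v0,u1,v1=box; return cv2.resize(f['pixels'][v0:v1,u0:u1,::-1],None,fx=s,fy=s,interpolation=cv2.INTER_CUBIC)
g=p-19*R0.as_matrix()[:,2]; print('grasp',g,proj(a,g),proj(b,g))
u,v=proj(b,g-[0,0,60]).astype(int); u2,v2=proj(a,g-[0,0,60]).astype(int)
print('side box',u-33,v-75,'scene box',u2-33,v2-75)
im=np.hstack([c(b,(u-33,v-75,u+33,v+75),4),c(a,(u2-33,v2-75,u2+33,v2+75),4)])
im2=c(w,(250,60,400,360),2); 
cv2.imwrite('pics/c4.png',np.hstack([im,im2[:600,50:322]]))
E
```

```text
[474.531  56.576 325.024] [ 0.263 -0.337  2.393 -0.718  0.316 -0.701] [-3.138  0.863  3.137] [-0.531 -0.031 -1.874]
[-0.071 -0.094 -0.031]
grasp [460.098  56.718 337.38 ] [336.324 115.863] [298.423 123.802]
side box 265 69 scene box 303 63
```

View pics/c4.png

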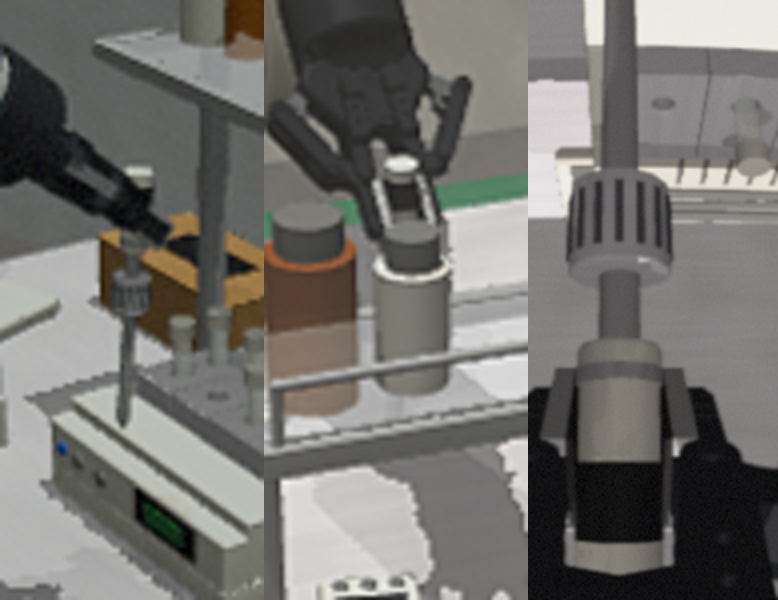

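The side view shows the probe hanging upright in the grip, with its tip at (296,175). In the wrist view it is centred, and the narrow well shows at (342,111). I'll fit the held axis.

```bash
python3 - <<'E'
from h import *
from scipy.optimize import least_squares
np.set_printoptions(precision=2,suppress=True)
b=load('side');w=load('wrist');p,R0,s=here()
g=p-19*R0.as_matrix()[:,2]
# refine wrist centreline: per-row edges of stem against background rows 20..140
G=cv2.cvtColor(w['pixels'],cv2.COLOR_RGB2GRAY)
for v in (5,20,40,60): print(v,G[v,305:340])
rb=[ray(b,*q) for q in((295.75,175),(297.75,142.2),(299.75,112.5))]
rw=[fray(w,*q) for q in((321.9,70),(321,172.5),(320.4,255))]
def line(x): return np.array([x[0],x[1],300.]),np.array([x[2],x[3],1])/np.linalg.norm([x[2],x[3],1])
def res(x):
    P,d=line(x); o=[]
    for q,e in rb+rw: n=np.cross(d,e); o.append((q-P)@n/np.linalg.norm(n))
    return o
x=least_squares(res,[g[0],g[1],0,0]); P,d=line(x.x); print(P,d,np.array(x.fun),'grasp',g)
on=lambda o,e:(P+d*np.linalg.lstsq(np.c_[d,-e],o-P,rcond=None)[0][0])
print('side tip,collar,top',[on(*q) for q in rb])
print('wrist head bottom',on(*fray(w,320.6,231)),'collar',on(*rw[1]))
t=fproj(w,[629,82.6,105]);print('well predicted px in wrist',t)
o,e=fray(w,342.5,111.5); print('well',o+e*(105-o[2])/e[2])
E
```

```text
5 [135 113 108 110 111 109 110 109 109 112 112 110 111 111 111 112 109 111
 111 112 109 110 112 112 111 113 112 111 111 111 110 112 111 110 109]
20 [113 112 112 114 113 114 115 114 116 116 114 115 116 115 114 116 116 113
 113 115 113 114 115 115 113 116 115 116 110  98  62  28  13   9  17]
40 [232 233 233 234 234 233 234 234 234 234 226 179 118  81  76  79  79  76
  74 106 173 225 233 233 233 234 234 233 233 233 234 233 232 232 234]
60 [235 234 234 234 234 236 233 213 142  95  95  99  97  94  92  87  85  86
  85  82  83  77  94 153 212 233 235 234 234 234 235 234 234 234 233]
[460.04  58.55 300.  ] [ 0.08 -0.01  1.  ] [-0.08  0.18 -0.1   0.01 -0.03  0.02] grasp [463.21  57.96 341.07]
side tip,collar,top [array([451.28,  59.87, 186.1 ]), array([458.84,  58.73, 284.46]), array([465.2 ,  57.77, 367.15])]
wrist head bottom [461.23  58.37 315.54] collar [458.89  58.72 285.1 ]
well predicted px in wrist [340.53 112.77]
well [626.42  85.01 105.  ]
```

```bash
cat > fit.py <<'E'
from h import *
from scipy.optimize import least_squares
def fit(b,w,side,wl,tipw,hbw,x0):
    """side/wl: axis pixels; tipw: tip pixel in wrist; hbw: near rim of head bottom in wrist -> tip, direction"""
    def res(x):
        t=x[:3]; d=np.array([x[3],x[4],1]); d/=np.linalg.norm(d); o=[]
        for q,e in [ray(b,*s) for s in side[1:]]+[fray(w,*q) for q in wl]:
            n=np.cross(d,e); o.append((q-t)@n/np.linalg.norm(n)/2)
        if side: o+=list(proj(b,t)-side[0])
        c=w['pose'][:3,3]-(t+130*d); n=c-d*(c@d); n/=np.linalg.norm(n)
        o+=list(fproj(w,t)-tipw)+list(fproj(w,t+130*d+10*n)-hbw)
        return o
    s=least_squares(res,x0); return s.x,s.fun
E
python3 - <<'E'
from fit import *
np.set_printoptions(precision=3,suppress=True)
b=load('side');w=load('wrist')
G=cv2.cvtColor(w['pixels'],cv2.COLOR_RGB2GRAY)
print(G[28:46,321],G[222:240,321])
for tv in(35,36.5):
  x,f=fit(b,w,[(295.75,175),(297.75,142.2),(299.75,112.5)],[(320.8,60),(321,172.5),(320.4,255)],(320.9,tv),(320.6,230.5),[452,59,186,.05,0]); print(x,f)
E
```

```text
[118 129 162 205 226 231 234 234 224 169 101  76  79  82  84  83  85  85] [ 86  88  86  87  86  89  94 106 115 118 119 120 120 121 121 120 120 117]
[445.756  58.949 188.176   0.118  -0.004] [-0.545  0.522  0.04   0.084 -0.055 -1.502 -0.021 -0.236  0.516  0.046
 -0.213]
[446.969  58.967 188.119   0.11   -0.004] [-0.388  0.4    0.028  0.082 -0.052 -1.144 -0.118 -0.188  0.384  0.039
 -0.173]
```

play_rows(
  rows=[
    {"dp":[0,0,0],"turn":[-0.07,-0.85,0],"fingers":0.9},
    {"dp":[0,0,0],"turn":[0,0,0],"fingers":0.9},
    {"dp":[0,0,0],"turn":[0,0,0],"fingers":0.9},
    {"dp":[0,0,0],"turn":[0,0,0],"fingers":0.9},
  ],
)

```text
clock: 6.83
eef_pos: [478.7, 54.9, 329.4]
tcp_rot: [-3.14, 0.903, 3.127]
contact_force: [0.2, -0.4, -1.3]
opening: 0.211
grasp_force: 59.1
```

```bash
python3 - <<'E'
from h import *
np.set_printoptions(precision=3,suppress=True)
p,R0,s=here(); print(p,s['qpos'],s['tcp_rot'])
rows(p,R0,p+[125,25,-30]); rows(p,R0,p+[0,0,-30])
E
```

```text
[478.743  54.896 329.377] [ 0.268 -0.337  2.408 -0.881  0.29  -0.532] [-3.14   0.903  3.127]
4 x dp [-0.335  0.169  0.727]
1 x dp [0.589 0.001 0.465]
```

play_rows(
  rows=[
    {"dp":[-0.3,0.17,0.6],"turn":[0,0,0],"fingers":0.9},
    {"dp":[-0.3,0.17,0.6],"turn":[0,0,0],"fingers":0.9},
    {"dp":[-0.3,0.17,0.6],"turn":[0,0,0],"fingers":0.9},
    {"dp":[-0.3,0.17,0.6],"turn":[0,0,0],"fingers":0.9},
    {"dp":[0,0,0],"turn":[0,0,0],"fingers":0.9},
  ],
)

```text
clock: 7.25
eef_pos: [587.9, 81.1, 310.2]
tcp_rot: [-3.141, 0.899, 3.127]
contact_force: [-0.9, 0.3, 0.4]
opening: 0.214
grasp_force: 59.2
```

```bash
python3 - <<'E'
from h import *
np.set_printoptions(precision=3,suppress=True)
p,R0,s=here(); print(p,s['qpos'],s['tcp_rot'])
print((R0.inv()*tool(np.radians(55),0.)).as_rotvec(degrees=True)/6)
E
```

```text
[587.857  81.142 310.168] [ 0.256 -0.062  2.26  -1.291  0.22  -0.116] [-3.141  0.899  3.127]
[-0.116 -0.578 -0.085]
```

q4 is nearly at its limit of -1.3. I'll fit a quick kinematic model from the logged poses and find which lean/yaw combinations are feasible at the well.

```bash
cat > kin.py <<'E'
import numpy as np
from scipy.spatial.transform import Rotation as R
from scipy.optimize import least_squares
D=[([1.183,.353,1.633,0,1.155,-.002],(235.2,579.1,231.3),(-3.14,0,2.756)),
([-.582,-.116,1.967,.067,1.042,-1.887],(410.5,-244.6,333.9),(-3.126,.255,2.851)),
([-.66,.214,1.878,.128,.813,-2.014],(495.6,-342.2,220.6),(3.14,.257,2.848)),
([-.651,.363,1.905,.153,.632,-2.041],(518.2,-353.7,131.6),(-3.141,.262,2.848)),
([-.626,.346,1.786,.122,.758,-1.981],(557.8,-365.9,185.4),(-3.139,.269,2.848)),
([.261,-.264,2.209,-.328,.653,-.973],(472.7,58.2,324.6),(3.116,.599,3.003)),
([.263,-.337,2.393,-.718,.316,-.701],(474.5,56.6,325.0),(-3.138,.863,3.137)),
([.256,-.062,2.26,-1.291,.22,-.116],(587.9,81.1,310.2),(-3.141,.899,3.127))]
Y=lambda a:R.from_euler('y',a); Z=lambda a:R.from_euler('z',a)
K=None
def fk(q,k):
    a1,d1,L2,e,L3,Lt,y0=k
    A=Z(q[0]); B=A*Y(q[1]); C=A*Y(q[1]+q[2]); 
    W=A.apply([a1,0,d1])+B.apply([0,0,L2])+C.apply([e,0,L3]); O=C*Z(q[3])*Y(q[4])*Z(q[5]+y0)
    return W+O.apply([0,0,Lt]),O
def mism(k):
    o=[]
    for q,p,rp in D:
        P,O=fk(q,k); o+=list(P-p)+list((O.inv()*R.from_euler('xyz',rp)).as_rotvec()*200)
    return o
s=min((least_squares(mism,[0,400,450,0,400,330,y]) for y in(np.pi/2,-np.pi/2)),key=lambda s:s.cost); K=s.x
lo=np.array([-2.63,-.92,.06,-1.3,0,-3.02]);hi=np.array([2.63,2.1,2.66,4.44,2.69,3.02])
def ik(p,O,q0):
    f=lambda q:np.r_[fk(q,K)[0]-p,(fk(q,K)[1].inv()*O).as_rotvec()*200]
    s=least_squares(f,np.clip(q0,lo+.01,hi-.01),bounds=(lo,hi)); return s.x,np.sqrt(2*s.cost)
E
python3 - <<'E'
from kin import *; import kin
from h import tool
np.set_printoptions(precision=2,suppress=True)
print(K,np.abs(s.fun).max())
for yaw in(-60,-40,-20,0,20,40,60):
  for lean in(45,50,55):
    T=tool(np.radians(lean),np.radians(yaw)); out=[]
    for gz in(258,200):
      p=np.array([631,83,gz])+19*T.as_matrix()[:,2]
      c=[ik(p,T,[.2,.1,2.2,q4,.3,-1.57-q4]) for q4 in(-1.2,0,1.2)]
      q,e=min(c,key=lambda t:t[1]); out.append((round(e,1),q[3:]))
    print(yaw,lean,out)
E
```

```text
[ -0.85 292.57 567.17  56.56 494.51 341.97   1.57] 1.5543455719142685
-60 45 [(np.float64(0.0), array([-0.89,  1.14,  0.45])), (np.float64(0.0), array([-0.94,  1.07,  0.55]))]
-60 50 [(np.float64(0.0), array([-0.98,  1.17,  0.53])), (np.float64(0.0), array([-1.02,  1.11,  0.64]))]
-60 55 [(np.float64(0.0), array([-1.06,  1.22,  0.61])), (np.float64(0.0), array([-1.1 ,  1.17,  0.72]))]
-40 45 [(np.float64(0.0), array([-1.04,  0.85,  0.29])), (np.float64(0.0), array([-1.14,  0.79,  0.45]))]
-40 50 [(np.float64(0.0), array([-1.17,  0.89,  0.44])), (np.float64(0.0), array([-1.28,  0.84,  0.6 ]))]
-40 55 [(np.float64(0.0), array([-1.29,  0.93,  0.57])), (np.float64(10.0), array([-1.3 ,  0.91,  0.64]))]
-20 45 [(np.float64(0.0), array([-1.18,  0.53,  0.1 ])), (np.float64(6.9), array([-1.3 ,  0.49,  0.26]))]
-20 50 [(np.float64(8.1), array([-1.3 ,  0.56,  0.24])), (np.float64(22.5), array([-1.3 ,  0.54,  0.27]))]
-20 55 [(np.float64(23.9), array([-1.3 ,  0.6 ,  0.25])), (np.float64(38.1), array([-1.3 ,  0.58,  0.29]))]
0 45 [(np.float64(0.0), array([-1.08,  0.16, -0.35])), (np.float64(12.1)
[... 506 characters left out ...]
3.02])), (np.float64(46.8), array([ 1.26,  0.18, -3.02]))]
40 45 [(np.float64(19.0), array([ 0.92,  0.6 , -3.02])), (np.float64(31.9), array([ 0.92,  0.52, -3.02]))]
40 50 [(np.float64(34.2), array([ 0.95,  0.58, -3.02])), (np.float64(47.3), array([ 0.95,  0.51, -3.02]))]
40 55 [(np.float64(49.3), array([ 0.99,  0.57, -3.02])), (np.float64(62.8), array([ 0.98,  0.51, -3.02]))]
60 45 [(np.float64(47.3), array([ 0.71,  0.88, -3.02])), (np.float64(57.6), array([ 0.7 ,  0.8 , -3.02]))]
60 50 [(np.float64(61.1), array([ 0.75,  0.88, -3.02])), (np.float64(71.9), array([ 0.73,  0.8 , -3.02]))]
60 55 [(np.float64(74.9), array([ 0.79,  0.89, -3.02])), (np.float64(86.1), array([ 0.77,  0.81, -3.02]))]
```

```bash
python3 - <<'E'
from kin import *
from h import tool
np.set_printoptions(precision=2,suppress=True)
for yaw in(10,20,30,-20):
  for lean in(50,55,60):
    T=tool(np.radians(lean),np.radians(yaw)); out=[]
    for x,gz in((631,262),(631,200),(631,135),(530,262)):
      p=np.array([x,83,gz])+19*T.as_matrix()[:,2]
      c=[ik(p,T,[.1,.1,2.2,q4,.4,q6]) for q4,q6 in((1.9,2.7),(4.2,.3))]
      q,e=min(c,key=lambda t:t[1]); out.append((round(e,1),q[3:]))
    print(yaw,lean,*out)
E
```

```text
10 50 (np.float64(0.0), array([2.49, 0.09, 2.18])) (np.float64(0.0), array([2.92, 0.25, 1.74])) (np.float64(0.0), array([3.01, 0.43, 1.65])) (np.float64(0.0), array([2.84, 0.09, 1.85]))
10 55 (np.float64(0.0), array([2.88, 0.24, 1.79])) (np.float64(0.0), array([2.99, 0.41, 1.67])) (np.float64(0.0), array([3.03, 0.6 , 1.62])) (np.float64(0.0), array([3.02, 0.25, 1.67]))
10 60 (np.float64(0.0), array([2.97, 0.4 , 1.69])) (np.float64(0.0), array([3.02, 0.58, 1.63])) (np.float64(0.0), array([3.04, 0.77, 1.6 ])) (np.float64(0.0), array([3.06, 0.43, 1.63]))
20 50 (np.float64(0.0), array([1.71, 0.27, 2.77])) (np.float64(0.0), array([2.21, 0.34, 2.24])) (np.float64(0.0), array([2.51, 0.46, 1.92])) (np.float64(0.0), array([1.77, 0.27, 2.7 ]))
20 55 (np.float64(0.0), array([2.12, 0.35, 2.34])) (np.float64(0.0), array([2.43, 0.47, 2.01])) (np.float64(0.0), array([2.61, 0.62, 1.8 ])) (np.float64(0.0), array([2.17, 0.37, 2.28]))
20 60 (np.float64(0.0), array([2.36, 0.48, 2.09])) (np.float64(0.0), array([2.55, 0.62, 1.87])) (np.float64(0.0), array([2.66, 0.78, 1.73])) (np.float64(0.0), array([2.39
[... 439 characters left out ...]
(np.float64(0.0), array([2.15, 0.7 , 2.06])) (np.float64(0.0), array([2.3 , 0.8 , 1.86])) (np.float64(0.0), array([1.96, 0.66, 2.25]))
-20 50 (np.float64(25.8), array([4.44, 0.51, 0.75])) (np.float64(10.6), array([4.44, 0.55, 0.81])) (np.float64(0.0), array([4.37, 0.59, 0.94])) (np.float64(29.2), array([4.44, 0.58, 0.83]))
-20 55 (np.float64(14.0), array([4.44, 0.6 , 0.78])) (np.float64(0.0), array([4.43, 0.64, 0.85])) (np.float64(0.0), array([4.24, 0.7 , 1.1 ])) (np.float64(18.6), array([4.44, 0.68, 0.87]))
-20 60 (np.float64(2.6), array([4.44, 0.69, 0.81])) (np.float64(0.0), array([4.3 , 0.75, 1.02])) (np.float64(0.0), array([4.15, 0.82, 1.22])) (np.float64(8.6), array([4.44, 0.78, 0.92]))
```

```bash
python3 - <<'E'
from kin import *
from h import tool,here,rows
np.set_printoptions(precision=2,suppress=True)
p,R0,s=here(); print(p,s['qpos'])
F=tool(np.radians(55),np.radians(20)); pF=np.array([500,80,300.])
T0=tool(np.radians(10),np.radians(5)); p0=np.array([460,70,340.])
q0,e=ik(p0,T0,[.15,-.1,2.1,0,.9,-1.57]); print('q0',q0,e)
# step1 tracking
def track(pa,Ra,pb,Rb,q,n):
    w=(Ra.inv()*Rb).as_rotvec(); worst=0;mx=0
    for k in range(1,n+1):
        q2,e=ik(pa+(pb-pa)*k/n,Ra*R.from_rotvec(w*k/n),q); mx=np.maximum(mx,np.abs(q2-q)); worst=max(worst,e); q=q2
    return worst,mx,q,np.degrees(w)/6/n
print('step1',track(p,R0,p0,T0,s['qpos'],12)); rows(p,R0,p0)
for x in(1.0,1.4,1.8,2.2,2.6):
    T1=T0*Z(x-q0[5]); q=q0.copy();q[5]=x
    print('x',x,'turn rows',np.degrees(x-q0[5])/6,track(p0,T1,pF,F,q,14))
E
```

```text
[587.86  81.14 310.17] [ 0.26 -0.06  2.26 -1.29  0.22 -0.12]
q0 [ 0.16 -0.1   1.93 -0.01  1.14 -1.49] 1.1730944578526203e-13
step1 (np.float64(6.371547990710952e-12), array([0.01, 0.03, 0.03, 0.45, 0.09, 0.45]), array([ 0.16, -0.1 ,  1.93, -0.01,  1.14, -1.49]), array([-0.04,  0.58, -0.07]))
4 x dp [ 0.35 -0.08 -0.74]
x 1.0 turn rows 23.806848213174447 (np.float64(13.546279757264179), array([0.11, 0.02, 0.05, 1.2 , 0.15, 1.44]), array([-0.02, -0.23,  2.4 ,  1.24,  0.28, -3.02]), array([-0.73, -0.1 , -1.73]))
x 1.4 turn rows 27.62656684737993 (np.float64(29.90243754033488), array([0.12, 0.02, 0.06, 0.12, 0.19, 0.22]), array([ 0.18, -0.24,  2.44, -1.29,  0.  , -0.38]), array([-0.82,  0.05, -1.97]))
x 1.8 turn rows 31.44628548158542 (np.float64(1.9508166538603166e-11), array([0.08, 0.02, 0.05, 0.21, 0.13, 0.08]), array([-0.07, -0.2 ,  2.44,  1.62,  0.34,  2.84]), array([ 0.72, -0.19,  1.75]))
x 2.2 turn rows 35.26600411579091 (np.float64(4.08444112485751e-12), array([0.07, 0.01, 0.05, 0.24, 0.11, 0.06]), array([-0.07, -0.2 ,  2.44,  1.62,  0.34,  2.84]), array([ 0.61, -0.3 ,  1.5 ]))
x 2.6 turn rows 39.0857227499964 (np.float64(1.1889783121514305e-11), array([0.05, 0.01, 0.05, 0.27, 0.08, 0.1 ]), array([-0.07, -0.2 ,  2.44,  1.62,  0.34,  2.84]), array([ 0.5 , -0.39,  1.25]))
```

The plan is to back off, turn the tool about its own axis into the other wrist branch, then lean back again.

play_rows(
  rows=[
    {"dp":[0.35,-0.08,-0.74],"turn":[0,0,0],"fingers":0.9},
    {"dp":[0.35,-0.08,-0.74],"turn":[0,0,0],"fingers":0.9},
    {"dp":[0.35,-0.08,-0.74],"turn":[0,0,0],"fingers":0.9},
    {"dp":[0.35,-0.08,-0.74],"turn":[0,0.4,0],"fingers":0.9},
    {"dp":[0,0,0],"turn":[0,0.6,-0.1],"fingers":0.9},
  ],
)

```text
clock: 7.67
eef_pos: [458.3, 68.8, 337.6]
tcp_rot: [-3.129, 0.807, 3.141]
contact_force: [1.0, -0.4, -0.9]
opening: 0.215
grasp_force: 59.3
```

play_rows(
  rows=[
    {"dp":[0,0,0],"turn":[0,0.8,-0.1],"fingers":0.9},
    {"dp":[0,0,0],"turn":[0,0.8,-0.1],"fingers":0.9},
    {"dp":[0,0,0],"turn":[0,0.9,-0.1],"fingers":0.9},
    {"dp":[0,0,0],"turn":[0,0.9,-0.1],"fingers":0.9},
    {"dp":[0,0,0],"turn":[0,0.9,-0.1],"fingers":0.9},
  ],
)

```text
clock: 8.08
eef_pos: [463.0, 70.3, 340.0]
tcp_rot: [-3.105, 0.36, -3.094]
contact_force: [0.1, -0.5, -0.5]
opening: 0.213
grasp_force: 59.3
```

play_rows(
  rows=[
    {"dp":[0,0,0],"turn":[0,0.9,-0.1],"fingers":0.9},
    {"dp":[0,0,0],"turn":[0,0.8,-0.1],"fingers":0.9},
    {"dp":[0,0,0],"turn":[0,0,0],"fingers":0.9},
  ],
)

```text
clock: 8.33
eef_pos: [465.4, 70.2, 339.7]
tcp_rot: [-3.101, 0.182, -3.08]
contact_force: [0.5, -0.6, -1.2]
opening: 0.216
grasp_force: 59.3
```

```bash
python3 - <<'E'
from h import *
p,R0,s=here(); print(p,s['qpos'],R0.as_matrix()[:,2])
E
```

```text
[465.43970234  70.20178307 339.69706161] [ 0.19315518 -0.09182554  1.92182299 -0.07062357  1.13750439 -1.41116082] [ 0.18285433 -0.02949228 -0.98269756]
```

Now I'll turn about the tool axis. q6 goes from -1.41 to about 2.6, roughly 38 rows.

play_rows(
  rows=[
    {"dp":[0,0,0],"turn":[0,0,1],"fingers":0.9},
    {"dp":[0,0,0],"turn":[0,0,1],"fingers":0.9},
    {"dp":[0,0,0],"turn":[0,0,1],"fingers":0.9},
    {"dp":[0,0,0],"turn":[0,0,1],"fingers":0.9},
    {"dp":[0,0,0],"turn":[0,0,1],"fingers":0.9},
  ],
)

```text
clock: 8.75
eef_pos: [462.7, 69.6, 338.6]
tcp_rot: [3.083, 0.182, 2.664]
contact_force: [0.1, -0.7, -0.9]
opening: 0.215
grasp_force: 59.3
```

play_rows(
  rows=[
    {"dp":[0,0,0],"turn":[0,0,1],"fingers":0.9},
    {"dp":[0,0,0],"turn":[0,0,1],"fingers":0.9},
    {"dp":[0,0,0],"turn":[0,0,1],"fingers":0.9},
    {"dp":[0,0,0],"turn":[0,0,1],"fingers":0.9},
    {"dp":[0,0,0],"turn":[0,0,1],"fingers":0.9},
  ],
)

```text
clock: 9.17
eef_pos: [462.6, 69.6, 338.7]
tcp_rot: [2.999, 0.128, 2.137]
contact_force: [0.5, 0.4, -0.6]
opening: 0.211
grasp_force: 59.2
```

play_rows(
  rows=[
    {"dp":[0,0,0],"turn":[0,0,1],"fingers":0.9},
    {"dp":[0,0,0],"turn":[0,0,1],"fingers":0.9},
    {"dp":[0,0,0],"turn":[0,0,1],"fingers":0.9},
    {"dp":[0,0,0],"turn":[0,0,1],"fingers":0.9},
    {"dp":[0,0,0],"turn":[0,0,1],"fingers":0.9},
  ],
)

```text
clock: 9.58
eef_pos: [462.6, 69.6, 338.7]
tcp_rot: [2.955, 0.04, 1.619]
contact_force: [0.6, -0.6, -1.4]
opening: 0.214
grasp_force: 59.2
```

play_rows(
  rows=[
    {"dp":[0,0,0],"turn":[0,0,1],"fingers":0.9},
    {"dp":[0,0,0],"turn":[0,0,1],"fingers":0.9},
    {"dp":[0,0,0],"turn":[0,0,1],"fingers":0.9},
    {"dp":[0,0,0],"turn":[0,0,1],"fingers":0.9},
    {"dp":[0,0,0],"turn":[0,0,1],"fingers":0.9},
  ],
)

```text
clock: 10.0
eef_pos: [462.6, 69.6, 338.7]
tcp_rot: [2.959, -0.058, 1.104]
contact_force: [0.5, -0.0, -0.7]
opening: 0.215
grasp_force: 59.2
```

play_rows(
  rows=[
    {"dp":[0,0,0],"turn":[0,0,1],"fingers":0.9},
    {"dp":[0,0,0],"turn":[0,0,1],"fingers":0.9},
    {"dp":[0,0,0],"turn":[0,0,1],"fingers":0.9},
    {"dp":[0,0,0],"turn":[0,0,1],"fingers":0.9},
    {"dp":[0,0,0],"turn":[0,0,1],"fingers":0.9},
  ],
)

```text
clock: 10.42
eef_pos: [462.6, 69.6, 338.7]
tcp_rot: [3.012, -0.141, 0.584]
contact_force: [-0.3, 1.0, -1.5]
opening: 0.221
grasp_force: 59.2
```

play_rows(
  rows=[
    {"dp":[0,0,0],"turn":[0,0,1],"fingers":0.9},
    {"dp":[0,0,0],"turn":[0,0,1],"fingers":0.9},
    {"dp":[0,0,0],"turn":[0,0,1],"fingers":0.9},
    {"dp":[0,0,0],"turn":[0,0,1],"fingers":0.9},
    {"dp":[0,0,0],"turn":[0,0,1],"fingers":0.9},
  ],
)

```text
clock: 10.83
eef_pos: [462.6, 69.6, 338.7]
tcp_rot: [3.101, -0.187, 0.056]
contact_force: [0.2, 0.3, -1.2]
opening: 0.22
grasp_force: 59.2
```

play_rows(
  rows=[
    {"dp":[0,0,0],"turn":[0,0,1],"fingers":0.9},
    {"dp":[0,0,0],"turn":[0,0,1],"fingers":0.9},
    {"dp":[0,0,0],"turn":[0,0,1],"fingers":0.9},
    {"dp":[0,0,0],"turn":[0,0,1],"fingers":0.9},
    {"dp":[0,0,0],"turn":[0,0,1],"fingers":0.9},
  ],
)

```text
clock: 11.25
eef_pos: [462.6, 69.6, 338.7]
tcp_rot: [-3.083, -0.182, -0.477]
contact_force: [0.6, -0.7, -0.5]
opening: 0.215
grasp_force: 59.2
```

play_rows(
  rows=[
    {"dp":[0,0,0],"turn":[0,0,1],"fingers":0.9},
    {"dp":[0,0,0],"turn":[0,0,1],"fingers":0.9},
    {"dp":[0,0,0],"turn":[0,0,0],"fingers":0.9},
  ],
)

```text
clock: 11.5
eef_pos: [462.7, 69.4, 338.7]
tcp_rot: [-3.046, -0.166, -0.689]
contact_force: [-0.2, -0.3, -0.7]
opening: 0.218
grasp_force: 59.2
```

```bash
python3 - <<'E'
from kin import *
from h import tool,here,rows
np.set_printoptions(precision=3,suppress=True)
p,R0,s=here(); q=s['qpos']; print(p,q)
F=tool(np.radians(55),np.radians(20)); pF=np.array([500,80,315.])
w=(R0.inv()*F).as_rotvec(); n=20; mx=0;worst=0
for k in range(1,n+1):
    q2,e=ik(p+(pF-p)*k/n,R0*R.from_rotvec(w*k/n),q); mx=np.maximum(mx,abs(q2-q));worst=max(worst,e);q=q2
print(mx,worst,q,np.degrees(w)/6/n); 
E
```

```text
[462.656  69.386 338.704] [ 0.195 -0.099  1.931 -0.074  1.131  2.472]
[0.041 0.009 0.033 0.152 0.073 0.041] 0.4898997548359179 [-0.067 -0.234  2.424  1.474  0.339  2.996] [ 0.375 -0.269  0.966]
```

play_rows(
  rows=[
    {"dp":[0,0,0],"turn":[0.37,-0.27,0.96],"fingers":0.9},
    {"dp":[0,0,0],"turn":[0.37,-0.27,0.96],"fingers":0.9},
    {"dp":[0,0,0],"turn":[0.37,-0.27,0.96],"fingers":0.9},
    {"dp":[0,0,0],"turn":[0.37,-0.27,0.96],"fingers":0.9},
    {"dp":[0,0,0],"turn":[0.37,-0.27,0.96],"fingers":0.9},
  ],
)

```text
clock: 11.92
eef_pos: [463.4, 69.1, 339.2]
tcp_rot: [-2.825, 0.078, -1.148]
contact_force: [0.3, 0.2, -1.2]
opening: 0.215
grasp_force: 59.0
```

play_rows(
  rows=[
    {"dp":[0,0,0],"turn":[0.37,-0.27,0.96],"fingers":0.9},
    {"dp":[0,0,0],"turn":[0.37,-0.27,0.96],"fingers":0.9},
    {"dp":[0,0,0],"turn":[0.37,-0.27,0.96],"fingers":0.9},
    {"dp":[0,0,0],"turn":[0.37,-0.27,0.96],"fingers":0.9},
    {"dp":[0,0,0],"turn":[0.37,-0.27,0.96],"fingers":0.9},
  ],
)

```text
clock: 12.33
eef_pos: [463.4, 68.6, 339.2]
tcp_rot: [-2.729, 0.392, -1.578]
contact_force: [-0.4, 0.3, -2.4]
opening: 0.215
grasp_force: 59.0
```

play_rows(
  rows=[
    {"dp":[0,0,0],"turn":[0.37,-0.27,0.96],"fingers":0.9},
    {"dp":[0,0,0],"turn":[0.37,-0.27,0.96],"fingers":0.9},
    {"dp":[0,0,0],"turn":[0.37,-0.27,0.96],"fingers":0.9},
    {"dp":[0,0,0],"turn":[0.37,-0.27,0.96],"fingers":0.9},
    {"dp":[0,0,0],"turn":[0.37,-0.27,0.96],"fingers":0.9},
  ],
)

```text
clock: 12.75
eef_pos: [463.3, 68.1, 339.1]
tcp_rot: [-2.792, 0.715, -2.064]
contact_force: [0.0, 0.6, -0.1]
opening: 0.218
grasp_force: 59.0
```

play_rows(
  rows=[
    {"dp":[0,0,0],"turn":[0.37,-0.27,0.96],"fingers":0.9},
    {"dp":[0,0,0],"turn":[0.37,-0.27,0.96],"fingers":0.9},
    {"dp":[0,0,0],"turn":[0,0,0],"fingers":0.9},
  ],
)

```text
clock: 13.0
eef_pos: [462.0, 63.9, 331.4]
tcp_rot: [-2.885, 0.837, -2.303]
contact_force: [-0.4, 0.7, -1.7]
opening: 0.212
grasp_force: 59.0
```

```bash
python3 - <<'E'
from kin import *
from h import tool,here,rows
np.set_printoptions(precision=3,suppress=True)
p,R0,s=here(); q=s['qpos']; print(p,q,s['tcp_rot'])
F=tool(np.radians(55),np.radians(20)); pF=np.array([560,78,295.])
rows(p,R0,pF,F)
for k in (.3,.6,1): print(ik(p+(pF-p)*k,R0,q))
E
```

```text
[462.04   63.859 331.431] [-0.263 -0.301  2.359  1.031  0.66   3.011] [-2.885  0.837 -2.303]
3 x dp [-0.199 -0.341  0.785]   then 4 x turn [ 0.309 -0.192  0.756]
(array([-0.212, -0.221,  2.335,  1.093,  0.595,  2.965]), np.float64(3.722329872199569e-13))
(array([-0.178, -0.144,  2.306,  1.161,  0.547,  2.906]), np.float64(1.7871387312555799e-13))
(array([-0.14 , -0.045,  2.261,  1.251,  0.5  ,  2.828]), np.float64(1.190895852911829e-13))
```

play_rows(
  rows=[
    {"dp":[-0.2,-0.34,0.7],"turn":[0,0,0],"fingers":0.9},
    {"dp":[-0.2,-0.34,0.7],"turn":[0,0,0],"fingers":0.9},
    {"dp":[-0.2,-0.34,0.7],"turn":[0,0,0],"fingers":0.9},
    {"dp":[0,0,0],"turn":[0.31,-0.19,0.7],"fingers":0.9},
    {"dp":[0,0,0],"turn":[0.31,-0.19,0.7],"fingers":0.9},
  ],
)

```text
clock: 13.42
eef_pos: [556.9, 74.6, 302.9]
tcp_rot: [-2.977, 0.904, -2.505]
contact_force: [-0.4, -0.1, -0.3]
opening: 0.217
grasp_force: 59.0
```

play_rows(
  rows=[
    {"dp":[0,0,0],"turn":[0.31,-0.19,0.7],"fingers":0.9},
    {"dp":[0,0,0],"turn":[0.31,-0.19,0.7],"fingers":0.9},
    {"dp":[0,0,0],"turn":[0,0,0],"fingers":0.9},
  ],
)

```text
clock: 13.67
eef_pos: [554.5, 75.1, 303.0]
tcp_rot: [-3.106, 0.959, -2.746]
contact_force: [-0.4, 1.0, -1.3]
opening: 0.215
grasp_force: 59.1
```

```bash
python3 - <<'E'
from h import *
np.set_printoptions(precision=3,suppress=True)
p,R0,s=here(); print(p,s['qpos'],s['tcp_rot'],R0.as_matrix()[:,2])
F=tool(np.radians(55),np.radians(20)); print((R0.inv()*F).as_rotvec(degrees=True)/6)
E
```

```text
[554.48   75.079 303.009] [-0.079 -0.091  2.353  1.666  0.35   2.758] [-3.106  0.959 -2.746] [ 0.769  0.282 -0.574]
[ 0.018 -0.     0.252]
```

play_rows(
  rows=[
    {"dp":[0,0,0],"turn":[0.02,0,0.25],"fingers":0.9},
    {"dp":[0,0,0],"turn":[0,0,0],"fingers":0.9},
    {"dp":[0,0,0],"turn":[0,0,0],"fingers":0.9},
  ],
)

```text
clock: 13.92
eef_pos: [555.6, 74.4, 304.1]
tcp_rot: [-3.138, 0.96, -2.787]
contact_force: [1.0, 0.2, -0.6]
opening: 0.213
grasp_force: 59.1
```

```bash
python3 - <<'E'
from fit import *
np.set_printoptions(precision=3,suppress=True)
b=load('side');w0=load('wrist'); w0p=w0['pose']
# probe in wrist-camera frame from earlier frames (two variants)
V={}
x,f=fit(b,w0,[(295.75,175),(297.75,142.2),(299.75,112.5)],[(320.8,60),(321,172.5),(320.4,255)],(320.9,37.2),(320.6,229.5),[452,59,186,.05,0]); V['full']=x
print(x)
w=grab('wrist');s=grab('side');a=grab('scene'); p,R0,st=here(); print(p,st['qpos'])
Q=np.linalg.inv(w0p)
for k,x in V.items():
    d=np.array([x[3],x[4],1]);d/=np.linalg.norm(d)
    tc=Q[:3,:3]@x[:3]+Q[:3,3]; dc=Q[:3,:3]@d; np.save('probe_cam.npy',np.r_[tc,dc])
    T=w['pose'][:3,:3]@tc+w['pose'][:3,3]; D=w['pose'][:3,:3]@dc; print(k,'tip',T,'dir',D,'px side',proj(s,T),'px wrist',fproj(w,T),'side top',proj(s,T+185*D))
G=cv2.cvtColor(w['pixels'],cv2.COLOR_RGB2GRAY)
for v in (34,38,42,50,60,80): print(v,G[v,308:338])
print(G[28:46,321],G[222:240,321])
wp=fproj(w,[629,82.6,105]); print('well px',wp); u,v=np.round(wp).astype(int); print(G[v-9:v+10,u-14:u+15])
E
```

```text
[447.847  58.991 187.643   0.103  -0.005]
[555.365  74.083 303.764] [-0.08  -0.092  2.351  1.661  0.349  2.788]
full tip [541.45   69.369 161.786] dir [0.003 0.002 1.   ] px side [319.422 173.125] px wrist [320.759  37.495] side top [320.528 113.178]
34 [112 110 113 110 109 112 111 111 110 113 112 111 113 110 110 109 108 109
 108 108 108 107 107 107 106 106 104 104 105 103]
38 [113 113 114 110 110 111 110 109 107  98  85  81  84  80  84  87  93 102
 105 108 106 107 107 106 104 104 106 105 106 107]
42 [125 122 116 111 109 111 106  97  90  90  91  87  84  83  84  82  78  79
  85 101 108 109 109 108 106 107 108 107 106 111]
50 [132 133 135 133 128 107  91  92  94  94  90  87  85  84  82  81  82  79
  76  73  85 101 111 113 114 116 123 128 131 128]
60 [110 108 107 115 113  99  91  91  95  93  92  86  86  81  84  82  83  79
  75  75  96 123 134 138 136 136 132 119 114 122]
80 [133 133 130 132 116  96  90  94  96  94  90  90  84  85  84  83  83  82
  79  77  84 105 128 134 132 135 135 138 133 135]
[169 121 106 107 107 111 110 112 105  93  80  79  80  82  83  83  83  82] [ 85  85  87  84  8
[... 1680 characters left out ...]
133 131 134 134 133 131 132 135 133 134 135 140
  142 142 141 137 133 120  99  92  95  94  93]
 [135 130 131 133 134 132 134 132 133 131 132 134 135 141 144 148 149 147
  148 146 143 137 132 120  99  91  94  94  94]
 [133 131 131 133 131 135 134 133 131 129 129 132 134 138 139 143 144 142
  141 137 137 132 134 119  99  92  94  94  92]
 [132 132 133 136 134 133 132 131 130 130 131 130 133 136 136 137 136 137
  136 134 134 135 130 118  98  92  93  95  92]
 [132 132 133 133 132 130 133 131 130 131 130 131 134 134 136 137 136 135
  135 135 136 135 131 119 100  92  94  93  93]
 [132 133 133 133 132 132 132 129 129 128 128 132 132 136 137 139 136 135
  133 133 132 135 130 118  98  91  94  95  94]]
```

```bash
python3 - <<'E'
from h import *
np.set_printoptions(precision=2,suppress=True,linewidth=150)
w=load('wrist');s=load('side');a=load('scene')
for uv in((304,62.4),(304,63),(303.5,62.4)):
    o,e=fray(w,*uv); print('well',o+e*(105-o[2])/e[2])
G=cv2.cvtColor(s['pixels'],cv2.COLOR_RGB2GRAY); print(G[150:182,310:331])
E
```

```text
well [627.34  83.23 105.  ]
well [628.19  83.5  105.  ]
well [627.5   82.76 105.  ]
[[124 121 106  73  55  62  70  88  88  63  72  69  73  66  68  70  71  78  82  79  76]
 [ 99  96  91  72  56  64  64  74  71  68  71  66  70  66  66  73  88 108 114 111 103]
 [ 98  95  89  72  59  61  66  74  73  66  74  67  67  70  67  78 108 125 113 113 112]
 [100  98  88  61  57  62  65  77  73  66  74  66  60  64  66  69  81 103 116 107 104]
 [102 105  91  43  54  62  66  76  72  66  75  70  65  67  66  69  80  93  97 100  89]
 [109 112  96  44  53  64  70  76  74  66  78  82  66  66  75  87  81  94  99  98  93]
 [109 110  98  58  73  86  96  87  79  69  84  83  75  79 109 126  98  95 101 102  98]
 [114 112 110  98 119 118 114  99  84  69  84  87  98 107 109 113 111 101 110 115 124]
 [124 125 120 118 116 118 113  87  80  67  83  88  96 104 106 107 109 105 116 124 125]
 [122 122 116 114 114 118 112  87  80  66  82  85  91 103 101 102 107 108 115 127 124]
 [121 122 115 103 108 118 118 108  83  68  82  90 105 106 103 103 113 129 128 129 128]
 [119 119 112 106 120 120 122 118  92  67  80  91 107 120 1
[... 1068 characters left out ...]
20]
 [ 82  78  78  81  79  81  80  86 104 120 122 122 120 120 118 115 100 101 113 117 113]
 [130  99  73  79  79  79  79  79  79  85 111 120 123 121 121 120 120 115 114 118 121]
 [188 162 112  81  77  79  80  81  82  78  81  96 119 120 122 122 122 123 122 122 123]
 [190 192 184 128  96  76  77  82  80  81  79  77  85 111 120 124 123 123 123 120 120]
 [188 188 191 188 158  99  74  78  81  79  83  83  81  78  92 122 120 121 121 120 117]
 [188 188 188 188 187 166 111  89  80  81  82  83  81  78  76  82 108 114 122 120 121]
 [187 187 188 187 189 191 185 143 103  75  81  81  81  82  80  72  80  96 113 104 107]
 [187 187 187 188 188 188 190 189 164 112  91  76  79  79  79  78  79  82  80  97 103]]
```

```bash
python3 - <<'E'
from h import *
p,R0,s=here(); rows(p,R0,p+[60,12,-37])
E
```

```text
2 x dp [-0.055 -0.115  0.885]
```

play_rows(
  rows=[
    {"dp":[-0.03,-0.06,0.45],"turn":[0,0,0],"fingers":0.9},
    {"dp":[-0.03,-0.06,0.45],"turn":[0,0,0],"fingers":0.9},
    {"dp":[-0.03,-0.06,0.45],"turn":[0,0,0],"fingers":0.9},
    {"dp":[-0.02,-0.05,0.42],"turn":[0,0,0],"fingers":0.9},
    {"dp":[0,0,0],"turn":[0,0,0],"fingers":0.9},
  ],
)

```text
clock: 14.48
eef_pos: [616.7, 86.4, 265.1]
tcp_rot: [3.141, 0.958, -2.794]
contact_force: [0.3, -0.1, -0.6]
opening: 0.214
grasp_force: 59.1
```

```bash
python3 - <<'E'
from h import *
np.set_printoptions(precision=3,suppress=True,linewidth=170)
w=grab('wrist');s=grab('side');a=grab('scene'); p,R0,st=here(); print(p,st['qpos'])
c=np.load('probe_cam.npy'); T=w['pose'][:3,:3]@c[:3]+w['pose'][:3,3]; D=w['pose'][:3,:3]@c[3:]; print('tip',T,D,'side',proj(s,T),'scene',proj(a,T),'wrist',fproj(w,T))
print('well px',fproj(w,[627.5,83.2,105]))
im=np.hstack([cv2.resize(w['pixels'][20:95,280:360,::-1],None,fx=5,fy=5,interpolation=cv2.INTER_CUBIC),cv2.resize(s['pixels'][130:205,300:360,::-1],None,fx=5,fy=5,interpolation=cv2.INTER_CUBIC)])
cv2.imwrite('pics/c5.png',im)
E
```

```text
[614.616  86.244 266.131] [-0.032  0.089  2.286  2.027  0.346  2.435]
tip [602.188  81.686 122.722] [0.006 0.001 1.   ] side [332.668 177.754] scene [367.249 219.268] wrist [320.759  37.495]
well px [311.157  45.377]
```

View pics/c5.png

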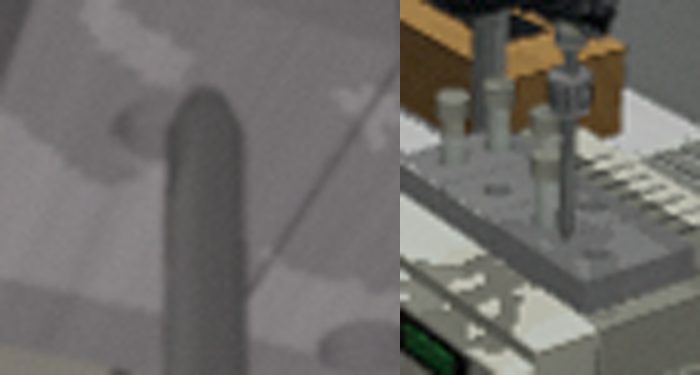

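The last picture shows the tip at side (333.6,177.5) and the narrow well just behind it at side (339.4,180.8). In the wrist view the well lies at (309.5,45), partly hidden by the tip. I'll work out the remaining shift from both views.

```bash
python3 - <<'E'
from h import *
np.set_printoptions(precision=2,suppress=True)
w=load('wrist');s=load('side')
def ls(rs,z=None):
    A=[];B=[]
    for o,e,wt in rs: M=(np.eye(3)-np.outer(e,e))*wt; A.append(M);B.append(M@o)
    if z: A.append(np.diag([0,0,10.]));B.append([0,0,10*z])
    A=np.vstack(A);B=np.hstack(B);x=np.linalg.lstsq(A,B,rcond=None)[0]; return x,A@x-B
t,r1=ls([(*fray(w,321,37.4),2),(*ray(s,333.5,177.5),1)]); print('tip',t,r1)
for u in(308.5,309.5,310.5):
    W,r2=ls([(*fray(w,u,45.2),2),(*ray(s,339.4,180.8),1)],105); print('well',W,r2)
print('wrist only',[o+e*(105-o[2])/e[2] for o,e in [fray(w,309.5,45.2)]], 'side only',onplane(s,339.4,180.8,105), 'tip side@z', onplane(s,333.5,177.5,t[2]))
EOF
E
```

```text
tip [603.86  82.2  121.38] [ 0.82 -0.24  0.62 -1.64  0.48 -1.23]
well [628.18  81.06 104.99] [ 0.27 -0.39  0.14 -0.54  0.77  0.47  0.    0.   -0.07]
well [628.06  81.7  104.99] [ 0.43 -0.58  0.23 -0.86  1.16  0.64  0.    0.   -0.11]
well [627.93  82.33 104.99] [ 0.59 -0.77  0.32 -1.19  1.54  0.81  0.    0.   -0.14]
wrist only [array([627.73,  81.95, 105.  ])] side only [628.14  79.6  105.  ] tip side@z [606.96  83.56 121.38]Traceback (most recent call last):
  File "<stdin>", line 13, in <module>
NameError: name 'EOF' is not defined
```

```bash
python3 - <<'E'
from h import *
np.set_printoptions(precision=2,suppress=True)
s=grab('side');w=grab('wrist'); p,R0,st=here(); print(p)
c=np.load('probe_cam.npy'); T=w['pose'][:3,:3]@c[:3]+w['pose'][:3,3]; D=w['pose'][:3,:3]@c[3:]
print('tip',T,D,proj(s,T),(R0.inv()).apply(T-p),R0.inv().apply(D))
G=cv2.cvtColor(s['pixels'],cv2.COLOR_RGB2GRAY); print(G[164:182:2,324:343])
G=cv2.cvtColor(w['pixels'],cv2.COLOR_RGB2GRAY); print(G[38:54:2,294:330])
rows(p,R0,p+[25,-0.5,-3]); rows(p,R0,p+[0,0,-10])
E
```

```text
[614.53  86.14 266.74]
tip [600.13  81.51 124.13] [0. 0. 1.] [332.19 177.55] [125.48   0.53  69.43] [-0.82 -0.   -0.57]
[[117 110  84  94  98 100  92  80  68  84  89  97 111 110 100  79  77  92
  141]
 [118 118 116 102 112 113 107  72  70  85  91 103 105 101 105 112 110 109
   99]
 [121 121 118 105 119 129 123  94  67  84  93 117 105 104 100 100 104 108
  112]
 [116 110 114 105 119 126 123  93  67  83  94 115 100 100  96  93  98  99
  103]
 [119 119 113 102 115 124 121  92  70  82  84 118 113 111 106 107 112 117
  109]
 [119 114  97 101 111 117 113  84  72  82  86 107 108 118 118 116 120 112
  109]
 [104 107 108 109 106 107 107 100  71  70  86 104  99 104 101 106 107 105
  108]
 [ 88 106 108 110 123 119 105 107  98  99 108 108 107 103 104 107 106 112
  123]
 [ 80  77  78  88 104 105 106 106 106 105 104 105  98  88  92  95  93  94
  108]]
[[116 115 113 113 113 111 108 110 111 111 111 114 115 113 110 111 110 109
  109 109 109 112 111 100  88  83  82  83  83  87 100 109 113 112 112 113]
 [114 112 111 113 111 111 109 112 112 111 114 110 111 108 109 108 105 105
  105 108 106 104  93  82  
[... 296 characters left out ...]
  90  88  82  81  81  80  79  78  75  86 101 111]
 [113 112 110 108 111 109 107 103  93  86  88  95  98 102 103 105 105 104
   96  84  75  89  94  92  88  87  84  81  81  81  81  79  74  75  91 107]
 [113 110 108 109 109 109 110 106 103  98  92  93  99 101 104 104 108 104
  100  80  74  88  92  90  86  86  83  86  82  80  79  78  76  73  85 101]
 [109 109 110 111 111 111 112 111 112 111 107 102 102 101 102 105 104 105
   97  79  75  88  91  92  91  83  84  84  81  82  80  78  76  74  82 100]
 [118 119 117 114 112 112 112 111 111 112 113 115 118 115 117 120 123 123
  113  93  78  87  93  92  90  86  83  81  82  80  78  79  75  74  86 100]]
1 x dp [-0.27 -0.23  0.52]
1 x dp [ 0.2  -0.    0.14]
```

```bash
python3 - <<'E'
from h import *
w=load('wrist'); o,e=fray(w,309.8,46); print(o+e*(105-o[2])/e[2])
p,R0,st=here(); rows(p,R0,p+[27,0,-9]); print(st['contact_force'])
E
```

```text
[627.75374887  82.67504077 105.        ]
1 x dp [-0.18  -0.231  0.649]
[ 0.08441225 -0.86571014 -0.63674093]
```

play_rows(
  rows=[
    {"dp":[-0.09,-0.11,0.32],"turn":[0,0,0],"fingers":0.9},
    {"dp":[-0.09,-0.11,0.33],"turn":[0,0,0],"fingers":0.9},
    {"dp":[0,0,0],"turn":[0,0,0],"fingers":0.9},
    {"dp":[0,0,0],"turn":[0,0,0],"fingers":0.9},
    {"dp":[0,0,0],"turn":[0,0,0],"fingers":0.9},
  ],
)

```text
clock: 15.15
eef_pos: [641.2, 86.6, 257.5]
tcp_rot: [3.141, 0.959, -2.794]
contact_force: [-0.2, -0.0, -1.3]
opening: 0.214
grasp_force: 59.1
```

```bash
python3 - <<'E'
from h import *
np.set_printoptions(precision=2,suppress=True)
s=grab('side');w=grab('wrist'); p,R0,st=here(); print(p,st['tcp_rot'],st['contact_force'])
c=np.load('probe_cam.npy'); T=w['pose'][:3,:3]@c[:3]+w['pose'][:3,3]; D=w['pose'][:3,:3]@c[3:]
print('tip',T,D,proj(s,T))
G=cv2.cvtColor(s['pixels'],cv2.COLOR_RGB2GRAY); print(G[166:186,330:350])
G=cv2.cvtColor(w['pixels'],cv2.COLOR_RGB2GRAY); print(G[26:54:2,300:340])
rows(p,R0,p+[0,0,-10])
E
```

```text
[641.2   86.71 257.56] [ 3.14  0.96 -2.79] [ 0.68  0.6  -0.8 ]
tip [626.74  82.04 115.17] [0. 0. 1.] [338.7  177.77]
[[112 104 105 107 105 102 103  95  74  67  72  82 101  83  86 112 160 170
  188 186]
 [131 123 120 119 115 100 100  95  78  70  70  65  84  98 113 138 183 179
  180 166]
 [127 120 119 117 118 116 107 101  74  69  70  85 113 110 107 106  95 101
  135 119]
 [127 122 116 118 117 119 116 109  66  71  74  89 106 103  84  87  83  93
  132 182]
 [126 122 115 118 118 115 100  93  64  73  75  88 105 100  96 111 114 111
  107 103]
 [123 114 106 119 120 113  81  86  65  71  72  85 107 106 106 105 106 106
   84  80]
 [123 114 106 122 115 113  98  96  67  68  73  87 105 104 103 102 102  99
   94 105]
 [121 113 106 113 104 104 106  98  70  70  72  82 103 104 100  99 101  97
  105 110]
 [115 103 103 106 106 104 107  99  70  70  69  79 100 101  98 106 105 104
  105 103]
 [112 109 106 106 107 109 107 100  72  72  75  94 109 107 105 103 103 101
  103 102]
 [109 105 107 105 109 120 111 102  80  67  77  99 106 105 105 106 104 109
  106 108]
 [106 105 104 102 109 115 120 103  78  74  88 10
[... 2383 characters left out ...]
110]
 [110 112 110 112 112 111 112 109 111 109 107 108 100  86  75  75  79  82
   84  81  83  80  81  78  82  81  75  76  92 107 108 110 111 112 113 112
  111 112 113 113]
 [112 112 109 111 111 112 111 109 110 108 109 110 101  84  74  76  81  86
   83  84  82  82  79  81  80  77  76  72  85  98 106 111 115 112 112 114
  111 114 110 113]
 [113 112 112 112 111 111 107 109 105 107 109 108 103  86  73  76  82  82
   86  82  81  83  82  81  80  78  76  74  84 101 112 114 114 113 110 111
  113 113 110 112]
 [114 113 111 110 110 109 108 109 107 109 110 110 103  85  73  77  83  84
   84  83  82  83  82  82  78  79  76  75  86 101 112 110 111 113 114 115
  109 113 113 113]]
1 x dp [ 0.2  -0.    0.14]
```

```bash
python3 - <<'E'
from h import *
np.set_printoptions(precision=2,suppress=True,linewidth=170)
w=load('wrist');s=load('side'); o,e=fray(w,322.8,28.7); print('well wrist',o+e*(105-o[2])/e[2],'well side',onplane(s,338.9,180.6,105))
c=np.load('probe_cam.npy'); T=w['pose'][:3,:3]@c[:3]+w['pose'][:3,3]
print('tip',T,'tip px wrist',fproj(w,T),'tip by side at that z',onplane(s,339.6,177.5,T[2]),'tip foot at 105: wrist px',fproj(w,[T[0],T[1],105]),'side',proj(s,[T[0],T[1],105]))
G=cv2.cvtColor(w['pixels'],cv2.COLOR_RGB2GRAY); print(G[14:38,308:338])
E
```

```text
well wrist [626.86  83.58 105.  ] well side [627.66  81.55 105.  ]
tip [626.74  82.04 115.17] tip px wrist [320.76  37.5 ] tip by side at that z [630.23  81.87 115.17] tip foot at 105: wrist px [320.74  28.02] side [338.57 180.62]
[[112 115 111 111 111 111 111 111 113 111 113 112 115 113 112 110 112 111 108 109 111 110 113 112 113 111 111 113 114 114]
 [114 112 111 112 112 109 110 109 112 110 110 111 111 111 111 113 111 111 108 108 109 113 110 112 111 114 114 112 114 113]
 [114 112 113 112 111 110 109 111 113 111 113 111 112 111 111 112 109 109 109 108 110 113 112 113 113 112 114 112 114 113]
 [111 111 113 111 109 108 107 110 112 114 112 113 113 114 111 108 109 110 109 110 112 114 113 112 113 115 113 113 116 113]
 [111 111 110 110 112 108 111 112 112 113 114 113 112 111 108 110 108 108 110 111 113 114 111 112 112 112 115 115 115 114]
 [114 112 111 111 109 109 110 112 112 112 113 111 111 109 111 111 108 110 112 112 113 113 111 112 113 111 114 115 113 114]
 [114 110 111 109 111 110 109 113 113 112 113 112 110 112 112 110 108 109 111 111 113 112 112 112 113 113 115 115 115 115]
 [114 11
[... 1383 characters left out ...]
100 102 104 103 106 105 106 105 104 100  99  94  95  92  88  92 100 100 109 111 111]
 [131 134 130 127 124 119 104  96  98 102 102 104 105 108 105 106 104 103 102  99  95  95  91  96  99 106 105 111 114 111]
 [130 129 132 131 127 126 115 109 101 100 104 103 105 105 104 102 102 102 101 100 101  98 100 103 109 106 108 110 112 111]
 [130 132 132 132 127 129 127 120 109 105 102 102 103 103 101 103 103 102 104 104 107 108 112 112 113 111 110 111 110 110]
 [132 133 131 131 129 131 130 126 117 113 108  99  98 100  99 104 108 113 113 114 116 117 116 112 112 110 113 114 110 111]
 [130 130 130 131 131 132 129 121 118 116 106  95  90  87  93 102 118 122 122 124 124 124 118 113 111 110 113 109 113 113]]
```

play_rows(
  rows=[
    {"dp":[0.11,0.025,0.06],"turn":[0,0,0],"fingers":0.9},
    {"dp":[0.1,0,0.07],"turn":[0,0,0],"fingers":0.9},
    {"dp":[0.1,0,0.07],"turn":[0,0,0],"fingers":0.9},
    {"dp":[0,0,0],"turn":[0,0,0],"fingers":0.9},
  ],
)

```text
clock: 15.58
eef_pos: [640.2, 87.4, 241.8]
tcp_rot: [3.14, 0.958, -2.795]
contact_force: [-1.3, 0.7, -1.7]
opening: 0.213
grasp_force: 59.1
```

play_rows(
  rows=[
    {"dp":[0.1,0,0.07],"turn":[0,0,0],"fingers":0.9},
    {"dp":[0.1,0,0.07],"turn":[0,0,0],"fingers":0.9},
    {"dp":[0,0,0],"turn":[0,0,0],"fingers":0.9},
  ],
)

```text
clock: 15.83
eef_pos: [640.5, 87.5, 232.4]
tcp_rot: [3.14, 0.959, -2.795]
contact_force: [1.6, -0.9, -1.6]
opening: 0.212
grasp_force: 59.3
```

play_rows(
  rows=[
    {"dp":[0.1,0,0.07],"turn":[0,0,0],"fingers":0.9},
    {"dp":[0.1,0,0.07],"turn":[0,0,0],"fingers":0.9},
    {"dp":[0.1,0,0.07],"turn":[0,0,0],"fingers":0.9},
    {"dp":[0,0,0],"turn":[0,0,0],"fingers":0.9},
  ],
)

```text
clock: 16.17
eef_pos: [640.7, 87.6, 217.9]
tcp_rot: [3.14, 0.959, -2.795]
contact_force: [1.4, 0.4, -0.7]
opening: 0.213
grasp_force: 59.4
```

play_rows(
  rows=[
    {"dp":[0.1,0,0.07],"turn":[0,0,0],"fingers":0.9},
    {"dp":[0.1,0,0.07],"turn":[0,0,0],"fingers":0.9},
    {"dp":[0,0,0],"turn":[0,0,0],"fingers":0.9},
  ],
)

```text
clock: 16.42
eef_pos: [640.8, 87.6, 208.0]
tcp_rot: [3.14, 0.959, -2.794]
contact_force: [0.6, 0.9, -1.7]
opening: 0.223
grasp_force: 59.4
```

play_rows(
  rows=[
    {"dp":[0.05,0,0.035],"turn":[0,0,0],"fingers":0.9},
    {"dp":[0.05,0,0.035],"turn":[0,0,0],"fingers":0.9},
    {"dp":[0,0,0],"turn":[0,0,0],"fingers":0.9},
  ],
)

```text
clock: 16.67
eef_pos: [641.0, 87.5, 203.3]
tcp_rot: [3.14, 0.959, -2.794]
contact_force: [0.3, 0.0, -1.1]
opening: 0.217
grasp_force: 59.4
```

play_rows(
  rows=[
    {"dp":[0.05,0,0.035],"turn":[0,0,0],"fingers":0.9},
    {"dp":[0,0,0],"turn":[0,0,0],"fingers":0.9},
  ],
)

```text
clock: 16.83
eef_pos: [641.0, 87.6, 200.8]
tcp_rot: [3.14, 0.96, -2.794]
contact_force: [1.5, 0.8, -0.5]
opening: 0.217
grasp_force: 59.4
```

play_rows(
  rows=[
    {"dp":[0.05,0,0.035],"turn":[0,0,0],"fingers":0.9},
    {"dp":[0,0,0],"turn":[0,0,0],"fingers":0.9},
  ],
)

```text
clock: 17.0
eef_pos: [641.0, 87.5, 198.4]
tcp_rot: [3.14, 0.96, -2.794]
contact_force: [1.4, -0.1, -0.6]
opening: 0.215
grasp_force: 59.4
```

play_rows(
  rows=[
    {"dp":[0.05,0,0.035],"turn":[0,0,0],"fingers":0.9},
    {"dp":[0,0,0],"turn":[0,0,0],"fingers":0.9},
  ],
)

```text
clock: 17.17
eef_pos: [640.9, 87.5, 195.8]
tcp_rot: [3.14, 0.959, -2.794]
contact_force: [0.6, 0.2, -1.1]
opening: 0.213
grasp_force: 59.5
```

play_rows(
  rows=[
    {"dp":[0.05,0,0.035],"turn":[0,0,0],"fingers":0.9},
    {"dp":[0,0,0],"turn":[0,0,0],"fingers":0.9},
  ],
)

```text
clock: 17.33
eef_pos: [641.0, 87.5, 193.4]
tcp_rot: [3.14, 0.959, -2.794]
contact_force: [1.9, 0.9, -0.8]
opening: 0.218
grasp_force: 59.5
```

play_rows(
  rows=[
    {"dp":[0.05,0,0.035],"turn":[0,0,0],"fingers":0.9},
    {"dp":[0,0,0],"turn":[0,0,0],"fingers":0.9},
  ],
)

```text
clock: 17.5
eef_pos: [641.0, 87.6, 190.9]
tcp_rot: [3.14, 0.959, -2.794]
contact_force: [1.1, 0.3, -1.1]
opening: 0.216
grasp_force: 59.5
```

play_rows(
  rows=[
    {"dp":[0.05,0,0.035],"turn":[0,0,0],"fingers":0.9},
    {"dp":[0,0,0],"turn":[0,0,0],"fingers":0.9},
  ],
)

```text
clock: 17.67
eef_pos: [641.0, 87.5, 188.5]
tcp_rot: [3.14, 0.959, -2.794]
contact_force: [1.6, 0.9, -0.5]
opening: 0.216
grasp_force: 59.5
```

play_rows(
  rows=[
    {"dp":[0.05,0,0.035],"turn":[0,0,0],"fingers":0.9},
    {"dp":[0,0,0],"turn":[0,0,0],"fingers":0.9},
  ],
)

```text
clock: 17.83
eef_pos: [641.8, 87.8, 187.3]
tcp_rot: [3.141, 0.962, -2.794]
contact_force: [-0.4, 0.7, 6.1]
opening: 0.213
grasp_force: 59.7
```

play_rows(
  rows=[
    {"dp":[0.05,0,0.035],"turn":[0,0,0],"fingers":0.9},
    {"dp":[0,0,0],"turn":[0,0,0],"fingers":0.9},
  ],
)

```text
clock: 18.0
eef_pos: [643.3, 88.1, 187.1]
tcp_rot: [3.141, 0.967, -2.793]
contact_force: [-2.2, 0.3, 15.1]
opening: 0.217
grasp_force: 60.0
```

play_rows(
  rows=[
    {"dp":[0.05,0,0.035],"turn":[0,0,0],"fingers":0.9},
    {"dp":[0,0,0],"turn":[0,0,0],"fingers":0.9},
  ],
)

```text
clock: 18.17
eef_pos: [644.7, 88.5, 186.8]
tcp_rot: [3.141, 0.972, -2.793]
contact_force: [-3.5, -0.4, 23.7]
opening: 0.216
grasp_force: 60.4
```

The tip reached the bottom at TCP z of about 187 (tip about 45 mm, well depth about 60 mm). I'll relax the push and release.

play_rows(
  rows=[
    {"dp":[-0.1,0,-0.07],"turn":[0,0,0],"fingers":0.9},
    {"dp":[0,0,0],"turn":[0,0,0],"fingers":0.9},
    {"dp":[0,0,0],"turn":[0,0,0],"fingers":0.9},
  ],
)

```text
clock: 18.42
eef_pos: [641.6, 87.6, 187.3]
tcp_rot: [3.141, 0.962, -2.794]
contact_force: [0.6, -0.6, 5.8]
opening: 0.215
grasp_force: 59.6
```

play_rows(
  rows=[
    {"dp":[0,0,0],"turn":[0,0,0],"fingers":0.7},
    {"dp":[0,0,0],"turn":[0,0,0],"fingers":0.6},
    {"dp":[0,0,0],"turn":[0,0,0],"fingers":0.5},
    {"dp":[0,0,0],"turn":[0,0,0],"fingers":0.5},
  ],
)

```text
clock: 18.75
eef_pos: [640.5, 87.5, 185.6]
tcp_rot: [3.14, 0.958, -2.795]
contact_force: [0.3, 0.2, -0.0]
opening: 0.501
grasp_force: 0.0
```

```bash
python3 - <<'E'
from h import *
np.set_printoptions(precision=2,suppress=True,linewidth=200)
w=grab('wrist'); p,R0,st=here(); print(p,st['contact_force'],st['opening'])
G=cv2.cvtColor(w['pixels'],cv2.COLOR_RGB2GRAY)
# column profile of stem/collar/head
for u in(312,321,330): print(u,G[60:260:4,u])
for v in range(60,320,16): print(v,G[v,280:366:2])
for k,z in(('blocktop',105),('collar lo?',129),('headbot',175)): print(k,fproj(w,[627.5,83,z]))
E
```

```text
[640.6   87.47 185.7 ] [ 0.25  0.48 -0.61] 0.5002122574171903
312 [106 106 105 104 116 114 112 110 112 109 109 111  99  89 104 112 107 126 131 134 132 130 120  97  83  78  82  83  84  84  87  94 103 103 138 135 114 128 128 127 128 130 127 126  98  98  97  74  75
 101]
321 [107 105 104 108 105 111 111 112 113 114 111 109  81  83  82  82  83  83  84  83  85  81  85 109 106 114 113 111 110 114 114 112 112 120 138 109  87  82  83  84  83  83  81  81 110 110 108  88  90
 116]
330 [101 107 105 107 103 110 111 109 111 110 114 112  78  74  73  74  72  73  76  76  77  76  82 109 110 114 111 109 112 111 111 112 109 117 136  91  79  82  81  81  80  80  81  82 112 111 115  86  87
 121]
60 [ 80  82  80  80  80  78  87 103 102 101 102 102 103 102 102 104 106 109 108 107 106 107 106 104 104 101 103 104 106 105 105 105 102 104 105 104 103 105 104 104 103 107 106]
76 [ 84  83  81  78  79  98 111 114 113 113 110 112 111 113 110 110 116 112 108 107 105 104 103 103 105 103 104 101 102 105 106 105 104 105 102 103 102 104 101 103 102 105 106]
92 [ 81 103 124 115 114 111 113 112 111 113 115 115 114 114 110
[... 1981 characters left out ...]
5 118 119 119 122 120 118 116 116 112 111 106 100  93  98 124 125 125 126 124 122  39  10]
284 [119 125 127 126 125 124 127 127 127 125 124 127 127 107  89  98 102 109 112 114 114 115 117 119 123 116 113 115 112 109 107 103 100  97  88 120 124 122 123 125 123  59  10]
300 [129 128 129 130 131 130 128 129 128 128 127 129 129  97  10  12   8  13  11  15  14  20  14  13  16  17  19  15  16  13  12  13  12  11  16  78 128 128 129 128 131 131 121]
316 [127 126 129 127 127 127 127 127 127 126 126 126 125 102  15  10  16  12  15  18  15  17  18  18  13  17  12  14  18  14   9  12   8   5  13  64 125 127 129 128 126 130 127]
blocktop [320.28 113.23]
collar lo? [320.31 151.04]
headbot [320.37 237.77]
```

```bash
python3 - <<'E'
from h import *
from scipy.optimize import brentq
np.set_printoptions(precision=2,suppress=True,linewidth=200)
w=load('wrist'); p,R0,st=here(); M=R0.as_matrix()
G=cv2.cvtColor(w['pixels'],cv2.COLOR_RGB2GRAY)
print('rows146-160',G[146:160,324],'rows 190-204',G[190:204,324],'head',G[228:240,324])
ax=np.array([627.7,83,0]); c=w['pose'][:3,3]; n=(c-ax)*[1,1,0]; n/=np.linalg.norm(n)
zf=lambda v,rad:brentq(lambda z:fproj(w,ax+rad*n+[0,0,z])[1]-v,90,220)
for v in(150,152,154): print('foot near rim',v,zf(v,13))
for v in(196,198,200): print('top near rim',v,zf(v,13))
for v in(232,234): print('headbot',v,zf(v,10))
print('camera',c,'TCP px u',fproj(w,p+0.1*M[:,0]),fproj(w,p-19*M[:,2]),M)
E
```

```text
rows146-160 [ 81  83  89  94 104 104 105 100  84  63  50  45  45  46] rows 190-204 [110 112 118 133 139 139 138 134 130 112  96  84  83  84] head [ 81  84  82  82  84  86 100 111 114 117 119 116]
foot near rim 150 134.96291981736763
foot near rim 152 136.04309869628347
foot near rim 154 137.11624780697096
top near rim 196 158.28175891584618
top near rim 198 159.23518099579996
top near rim 200 160.1845374024752
headbot 232 174.26375362299424
headbot 234 175.17911669378043
camera [490.66  33.26 203.17] TCP px u [319.85 263.  ] [319.8  282.89] [[-0.54 -0.34  0.77]
 [-0.2   0.94  0.28]
 [-0.82  0.   -0.57]]
```

```bash
python3 - <<'E'
from h import *
p,R0,st=here(); rows(p,R0,[632.6,86.9,147.5]); rows(p,R0,p+[0,0,-29.5])
E
```

```text
1 x dp [0.892 0.054 0.391]
1 x dp [ 0.603 -0.001  0.424]
```

play_rows(
  rows=[
    {"dp":[0,0.05,0],"turn":[0,0,0],"fingers":0.57},
    {"dp":[0.22,0,0.1],"turn":[0,0,0],"fingers":0.57},
    {"dp":[0.22,0,0.1],"turn":[0,0,0],"fingers":0.57},
    {"dp":[0.22,0,0.1],"turn":[0,0,0],"fingers":0.57},
    {"dp":[0.22,0,0.09],"turn":[0,0,0],"fingers":0.57},
  ],
)

```text
clock: 19.22
eef_pos: [633.2, 86.9, 148.2]
tcp_rot: [3.141, 0.96, -2.794]
contact_force: [-0.7, 0.2, 0.1]
opening: 0.426
grasp_force: 0.0
```

play_rows(
  rows=[
    {"dp":[0,0,0],"turn":[0,0,0],"fingers":0.57},
    {"dp":[0,0,0],"turn":[0,0,0],"fingers":0.57},
  ],
)

```text
clock: 19.38
eef_pos: [633.0, 87.0, 148.0]
tcp_rot: [3.139, 0.958, -2.795]
contact_force: [0.3, 1.1, 0.4]
opening: 0.429
grasp_force: 0.0
```

```bash
python3 - <<'E'
from h import *
np.set_printoptions(precision=2,suppress=True,linewidth=200)
w=grab('wrist'); p,R0,st=here(); print(p,st['contact_force'],st['opening'],st['tcp_rot'])
G=cv2.cvtColor(w['pixels'],cv2.COLOR_RGB2GRAY)
for v in range(180,320,10): print(v,G[v,270:374:2])
E
```

```text
[633.37  87.   148.64] [-0.54 -1.3   0.67] 0.4313995816041678 [ 3.14  0.96 -2.79]
180 [127 122 111 109 108 108 108 111 110 112 111 110 107 107 110 118 121 120 123 113 103  87  73  82  84  85  84  79  78  73  73  98 109 111 108 108 109 110 110 109 108 123 130 129 130 128 115 112 108
 102  97 107]
190 [127 129 129 131 128 125 125 127 125 111 107 107 109 106 111 118 122 125 123 126 127 110  72  76  81  79  81  79  77  77  70  95 109 109 107 110 110 108 111 111 109 110 100  95 105 108 109 109 109
 108 109 116]
200 [110 109 110 109 108 109 115 118 114 115 116 121 119 121 124 126 127 128 128 126 127 122  75  75  82  81  80  81  82  76  70  97 128 122 117 104  97 104 105 106 106 106 107 108 110 119 121 119 127
 126 126 126]
210 [117 120 127 130 138 145 148 160 168 174 177 175 178 192 191 187 178 172 158 148 138 122  83  70  80  81  81  80  77  78  74  75 102 105 106 105 107 108 108 106 106 104 107 107 111 112 110 108 112
 114 115 113]
220 [125 125 124 125 123 126 124 123 126 125 126 125 125 125 125 126 123 124 123 123 122 122  91  70  80  82  82  80  79  76  74  75 116 122 121 120 120 122 1
[... 1291 characters left out ...]
9 121 122 124 118  43  11  11  15  14  17
  26  53  87]
290 [ 23  27  24  15   8  15  14 100 120 118 121 120 121 121 122 120 122 119 122 121 123 123 124 118  72  73  80  83  82  80  79  78  75  71 108 123 119 118 119 117 119 120 117 114  29   7  15  10  38
  42  36  35]
300 [ 13  24  27  17   5  17  95 124 125 125 125 124 126 124 124 125 125 124 124 123 125 125 125 120  83  68  80  80  80  82  79  78  75  69 105 124 124 123 123 123 123 124 122 125 114  29  13  24  45
  44  22  10]
310 [ 14  17  26  25   8  91 124 126 125 126 124 126 125 125 125 124 123 122 123 122 122 122 122 123  96  68  77  79  79  80  81  81  74  72  86 123 124 125 123 124 124 126 125 127 127  99  28  36  49
  30  18   8]
```

The fingers straddle the upper half of the collar, which sits about 2 mm off centre. I'll centre on it, grip lightly and slide it down.

play_rows(
  rows=[
    {"dp":[0,0.055,0],"turn":[0,0,0],"fingers":0.57},
    {"dp":[0,0,0],"turn":[0,0,0],"fingers":0.8},
    {"dp":[0,0,0],"turn":[0,0,0],"fingers":0.8},
    {"dp":[0,0,0],"turn":[0,0,0],"fingers":0.8},
  ],
  force=20,
)

```text
clock: 19.77
eef_pos: [633.0, 89.1, 149.4]
tcp_rot: [3.141, 0.961, -2.794]
contact_force: [0.1, 0.2, 0.7]
opening: 0.293
grasp_force: 21.0
```

play_rows(
  rows=[
    {"dp":[0.1,0,0.07],"turn":[0,0,0],"fingers":0.8},
    {"dp":[0,0,0],"turn":[0,0,0],"fingers":0.8},
  ],
)

```text
clock: 19.93
eef_pos: [632.6, 88.9, 143.5]
tcp_rot: [3.141, 0.96, -2.794]
contact_force: [0.4, -0.6, 1.4]
opening: 0.295
grasp_force: 21.0
```

play_rows(
  rows=[
    {"dp":[0.1,0,0.07],"turn":[0,0,0],"fingers":0.8},
    {"dp":[0.1,0,0.07],"turn":[0,0,0],"fingers":0.8},
    {"dp":[0.1,0,0.07],"turn":[0,0,0],"fingers":0.8},
    {"dp":[0,0,0],"turn":[0,0,0],"fingers":0.8},
  ],
)

```text
clock: 20.27
eef_pos: [632.5, 88.7, 127.8]
tcp_rot: [3.14, 0.958, -2.795]
contact_force: [2.4, -2.3, -1.8]
opening: 0.292
grasp_force: 20.9
```

play_rows(
  rows=[
    {"dp":[0.05,0,0.035],"turn":[0,0,0],"fingers":0.8},
    {"dp":[0,0,0],"turn":[0,0,0],"fingers":0.8},
  ],
)

```text
clock: 20.43
eef_pos: [632.6, 88.7, 126.0]
tcp_rot: [3.14, 0.959, -2.795]
contact_force: [3.1, -1.8, -0.8]
opening: 0.296
grasp_force: 20.9
```

play_rows(
  rows=[
    {"dp":[0.05,0,0.035],"turn":[0,0,0],"fingers":0.8},
    {"dp":[0,0,0],"turn":[0,0,0],"fingers":0.8},
  ],
)

```text
clock: 20.6
eef_pos: [632.7, 88.8, 124.0]
tcp_rot: [3.14, 0.96, -2.795]
contact_force: [2.2, -2.8, -1.2]
opening: 0.294
grasp_force: 21.0
```

play_rows(
  rows=[
    {"dp":[0.04,0,0.028],"turn":[0,0,0],"fingers":0.8},
    {"dp":[0,0,0],"turn":[0,0,0],"fingers":0.8},
  ],
)

```text
clock: 20.77
eef_pos: [632.7, 88.8, 122.2]
tcp_rot: [3.14, 0.96, -2.795]
contact_force: [3.3, -4.5, 0.4]
opening: 0.293
grasp_force: 21.1
```

play_rows(
  rows=[
    {"dp":[0.03,0,0.02],"turn":[0,0,0],"fingers":0.8},
    {"dp":[0,0,0],"turn":[0,0,0],"fingers":0.8},
  ],
)

```text
clock: 20.93
eef_pos: [632.7, 88.8, 120.9]
tcp_rot: [3.141, 0.96, -2.795]
contact_force: [3.4, -5.2, 0.1]
opening: 0.29
grasp_force: 21.2
```

play_rows(
  rows=[
    {"dp":[0.03,0,0.02],"turn":[0,0,0],"fingers":0.8},
    {"dp":[0,0,0],"turn":[0,0,0],"fingers":0.8},
  ],
)

```text
clock: 21.1
eef_pos: [633.0, 88.8, 120.0]
tcp_rot: [3.14, 0.961, -2.795]
contact_force: [1.0, -5.2, 4.7]
opening: 0.29
grasp_force: 21.3
```

play_rows(
  rows=[
    {"dp":[0.03,0,0.02],"turn":[0,0,0],"fingers":0.8},
    {"dp":[0,0,0],"turn":[0,0,0],"fingers":0.8},
  ],
)

```text
clock: 21.27
eef_pos: [633.7, 89.0, 119.9]
tcp_rot: [3.141, 0.964, -2.794]
contact_force: [-1.7, -5.6, 10.2]
opening: 0.295
grasp_force: 21.6
```

play_rows(
  rows=[
    {"dp":[0.03,0,0.02],"turn":[0,0,0],"fingers":0.8},
    {"dp":[0,0,0],"turn":[0,0,0],"fingers":0.8},
  ],
)

```text
clock: 21.43
eef_pos: [634.2, 88.9, 119.3]
tcp_rot: [3.141, 0.966, -2.794]
contact_force: [-2.7, -7.7, 16.2]
opening: 0.296
grasp_force: 21.6
```

play_rows(
  rows=[
    {"dp":[0,0,0],"turn":[0,0,0],"fingers":0.65},
    {"dp":[0,0,0],"turn":[0,0,0],"fingers":0.57},
    {"dp":[-0.1,0,-0.07],"turn":[0,0,0],"fingers":0.57},
    {"dp":[0,0,0],"turn":[0,0,0],"fingers":0.57},
  ],
)

```text
clock: 21.77
eef_pos: [632.1, 89.3, 121.6]
tcp_rot: [3.14, 0.959, -2.794]
contact_force: [0.5, -0.9, -0.2]
opening: 0.427
grasp_force: 0.0
```

```bash
python3 - <<'E'
from h import *
from scipy.optimize import brentq
np.set_printoptions(precision=2,suppress=True,linewidth=200)
w=grab('wrist'); p,R0,st=here(); print(p,st['contact_force'],st['opening'])
G=cv2.cvtColor(w['pixels'],cv2.COLOR_RGB2GRAY)
print(G[190:300,324])
for v in range(215,262,4): print(v,G[v,284:360:2])
ax=np.array([627.7,83,0]); c=w['pose'][:3,3]; n=(c-ax)*[1,1,0]; n/=np.linalg.norm(n)
for z in(105,107,110,127,129): print(z,fproj(w,ax+13*n+[0,0,z]))
E
```

```text
[632.2   89.19 121.52] [ 0.64 -0.42  0.18] 0.43049096614916427
[106 106 106 109 113 109 108 108 106 105 106 105 105 106 106 104 106 103 104 104 110 117 127 126 127 126 129 127 128 128 131 128 123 113 101 103 105 106 104 102  86  60  49  48  49  50  50  49  49
  49  53  51  52  47  48  50  49  52  50  49  51  50  48  49  49  51  50  47  47  51  47  50  46  61  91  98 100 100 101 103 112 124 123 108  87  76  75  73  77  76  76  76  75  77  78  74  74  77
  75  74  79  76  76  76  75  76  75  79  76  77]
215 [109 109 111 109 111 112 112 112 115 112 117 128 127 128 128 126 128 129 128 128 126 127 128 130 128 130 132 129 129 131 131 130 129 127 127 125 125 126]
219 [111 113 109 116 128 127 127 128 128 127 129 129 127 128 127 126 125 125 125 130 128 129 128 130 130 130 130 129 130 128 129 130 127 127 129 129 128 131]
223 [110 113 110 109 117 117 119 120 113 117 106 101  98 101 101  99  97  98 107 108 113 114 113 116 115 119 123 128 131 129 128 128 129 128 129 130 131 128]
227 [109 107 109 105  87  85  89  99 100  99 103 104 106 106 107 102 104 107 109 108 106 103 102 104  98  94  90  92 10
[... 702 characters left out ...]
5  97 102  84  43  71 107 110  87  51  59 104 109 103  52  49  96 103  84  39  75  67  39  95 109 107 108 107 106 107  90  17]
251 [ 73 125 120  55  69  67  46  97 102  72  42  67 109 110  87  47  66 107 110 102  50  47  98 102  84  39  74  66  47 112 127 125 126 128 125 123  86  12]
255 [ 70 123 120  53  70  60  44  97 104  74  42  75 110 113  88  46  65 110 110 100  51  46  96 102  85  39  74  67  49 112 126 125 125 123 125 123  81  14]
259 [ 48 119 121  54  79  62  45  92 103  78  43  81 108 111  88  51  64 106 111 102  51  46  97 102  80  39  74  64  47 115 126 127 127 128 127 124  71   2]
105 [311.26 222.89]
107 [311.23 227.08]
110 [311.19 233.41]
127 [310.98 270.15]
129 [310.97 274.54]
```

The collar foot reads z≈105 mm, flat on the block. I'll retreat horizontally away from the probe.

play_rows(
  rows=[
    {"dp":[0,-0.05,0],"turn":[0,0,0],"fingers":0.57},
    {"dp":[0.17,0,-0.25],"turn":[0,0,0],"fingers":0.57},
    {"dp":[0.17,0,-0.25],"turn":[0,0,0],"fingers":0.57},
    {"dp":[0.34,0,-0.49],"turn":[0,0,0],"fingers":0.57},
    {"dp":[0.34,0,-0.49],"turn":[0,0,0],"fingers":0.57},
  ],
)

```text
clock: 22.23
eef_pos: [563.7, 62.4, 121.8]
tcp_rot: [3.14, 0.959, -2.794]
contact_force: [-0.6, -0.6, -0.5]
opening: 0.426
grasp_force: 0.0
```

play_rows(
  rows=[
    {"dp":[0.1,0,-0.7],"turn":[0,0,0],"fingers":0.57},
    {"dp":[0,0,-0.5],"turn":[0,0,0],"fingers":0.57},
    {"dp":[0,0,0],"turn":[0,0,0],"fingers":0.57},
    {"dp":[0,0,0],"turn":[0,0,0],"fingers":0.57},
  ],
)

```text
clock: 22.57
eef_pos: [525.4, 47.6, 146.6]
tcp_rot: [3.141, 0.96, -2.795]
contact_force: [-0.1, -0.7, 0.6]
opening: 0.43
grasp_force: 0.0
```

```bash
python3 - <<'E'
from h import *
np.set_printoptions(precision=2,suppress=True,linewidth=200)
s=grab('side'); p,R0,st=here(); print(p,st['contact_force'],st['qvel'])
G=cv2.cvtColor(s['pixels'],cv2.COLOR_RGB2GRAY)
print([ (z,proj(s,[627.7,83,z])) for z in(105,129,175,230)])
for v in range(134,190,3): print(v,G[v,324:356])
E
```

```text
[526.43  47.84 146.5 ] [ 0.89  0.02 -1.05] [ 0.02  0.02 -0.03  0.   -0.    0.  ]
[(105, array([338.62, 180.42])), (129, array([338.92, 173.67])), (175, array([339.5 , 160.39])), (230, array([340.22, 143.87]))]
134 [ 25  31  63 108 124 126 128 127 128 125 131 136 103 103 102 100 100 100 100 102 102 102 100 102 104 103 101 101 101 100 101 104]
137 [ 72  70  82 106 139 134 133 132 131 129 130 128 130 131 129 130 129 124 112 105 106 103 104 104 102 102 103 104 103 102 102 100]
140 [123 131 131 130 133 130 132 134 133 134 132 132 134 125 126 125 121  87  63  69  74  91 105 102 102 101 100 101 103 103 101 101]
143 [126 127 124 117 121 119  83  61  59  70  77  76  72  87 122 135 133 131 138 134  88  89 103 103 103 103 104 104 104 102 100 101]
146 [ 74  72  72  73  71  72  74  71  74  69  69  72  73  65  86  95  99 104  98  80  67  98  99 102 101 101 104 103 101 101 102 101]
149 [ 73  71  71  71  73  70  71  70  74  73  73  73  68  48   8  11  14   7  12  26 127 192 189 184 145 122 104  95  99 100 100 100]
152 [ 72  82 111 128 116 115 115 109  85  66  72  73  72  66  51  45  36  38  47  75 1
[... 955 characters left out ...]
5 110 113 109  94  82  77  97]
176 [118 128 126 127 124 127 125 126 122 124 115  61  58  70  94  91  77  78  64  82 126 122 122 119 109 107 105 103 106 106 105  92]
179 [ 26  10  19  84 130 126 125 124 125 126 116  73  71  63  80  91  54  63  67  98 123 121 121 122 123 121 124 127 123 108 105 106]
182 [ 30  23  19  53  82  86  98 121 125 126 125 124 126 122 116 112 110 128 125 125 123 123 123 118 112 100  86  87  89  89  87  86]
185 [  9  14  44  74  84  85  83  82  85  80  87 114 122 124 117 112 100  87  85  88  88  91  87  88  89  88  88  88  89  89  86  84]
188 [200 197 195 196 188 124 104  74  84  83  83  83  86  90  89  91  91  92  92  90  89  88  88  85  93 100 105 119 132 131 131 130]
```

```bash
python3 -c "
from rig import r
print(r.sign_off())"
```

```text
the job is handed in; nothing more can be done
None
```

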